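# Fold the trivet and hang it on the utensil carousel

### The job

Put the wooden folding trivet away: fold it up bar by bar, first the short bar right in against the middle bar, then those two together right in against the bar with the ring. Then turn the utensil carousel until its one empty hook is at the front, towards the robot. Hang the folded trivet by its ring on that hook, lowering it until it hangs down rather than letting it drop and swing, and leave the other things on the worktop where they are.

Things in the scene. Friction and masses are not known exactly. Their poses are not given: they have to be found in the camera images.
- ring_bar (a point): Centre of the ring bar, 197 mm long, of the trivet: a loose chain of three hardwood bars lying on the worktop, each 12 mm wide and 18 mm high (straps and rivets at the corners stand 5 mm higher), 0.165 kg in all. Its x axis runs along the bar towards the corner and the ring, y to the side where the other bars fold in, z up
- ring (a point): Centre of the rigid steel hanging ring (eye) of the trivet: inner radius 14 mm, wire 4 mm thick, fixed to the ring bar and lying in the plane of the bars at half their height. It is 128.5 mm ahead of the ring bar's centre along the bar's x and 12 mm along its y, so on the middle line of the folded pack. Same axes as ring_bar
- ring_corner (a point): Axis of the pivot (vertical on the worktop) between ring bar and middle bar, at half height; 22 mm behind the ring's centre along x. Same axes as ring_bar
- middle_bar (a point): Centre of the middle bar (197 mm long, 12 mm wide). Its x axis points along it towards ring_corner; ring_corner lies 106.5 mm from this point along x and -12 mm along y; second_corner lies at x = -90.5 mm, y = -6 mm. When the trivet is open its +y side is the outer side
- second_corner (a point): Axis of the pivot between middle bar and short bar, at half height. Axes: those of the short bar
- short_bar (a point): Centre of the short bar (162 mm long, 12 mm wide). Its x axis points along it from second_corner to its free end; second_corner lies at x = -81 mm, y = +6 mm. Its -y side is the outer side, +y the side that meets the middle bar
- bar_short (a joint): angle between short bar and middle bar, rad: 0 folded side by side and touching, starts 1.2 to 1.75; growing turns the short bar clockwise seen from above. Both pivots turn easily (friction 0.008 N m), stay where they are left and stop at 0. If the middle bar is folded in first, the short bar is shut out
- bar_mid (a joint): angle between middle bar and ring bar, rad: 0 folded parallel, starts 0.95 to 1.3; growing turns the middle bar clockwise seen from above. Folded, the three bars lie side by side as a pack 36 mm wide, in the ring bar's frame: ring bar at y = 0, short bar at y = 12 mm, middle bar at y = 24 mm
- crown (a joint): angle of the turning crown of the carousel, rad: 0 with the free hook at rack_front (pointing to world -x), growing turns it counter-clockwise seen from above; starts 1.15 to 1.9. Turns by hand against 0.05 N m of friction and stays where left
- carousel: Fixed part of the steel utensil carousel: round base 164 mm across, up to 18 mm high, and a post 14 mm thick; origin on the worktop on the turning axis. The crown (hub 60 mm across, 302 to 314 mm up) has five hooks 72 degrees apart; on four hang steel spoon, turner, ladle and whisk, reaching from 290 down to about 50 mm height and up to 140 mm out from the axis
- knob_grip (a point): Centre of the black round knob on top of the crown, on the turning axis: 30 mm across, 22 mm high (322 to 344 mm above the worktop). Grip it from above to turn the crown
- free_hook (a point): Lowest point (wire centre) of the one empty hook, 78 mm from the axis and 290 mm above the worktop. The hook is a 6 mm steel wire that comes out of the hub, dips to this point and turns up to its tip. Its own x axis points from the hook inward to the turning axis, z up
- free_hook_tip (a point): Tip of the empty hook: 14 mm farther out and 25 mm higher than free_hook
- rack_front (a point): Where free_hook is when it points straight to the front (world -x); fixed
- plate: Terracotta plate, 210 mm across, 22 mm high, lying on the worktop; origin at its centre underneath. Bystander
- wooden_spoon: Wooden spoon, 265 mm long, 12 mm thick, lying on the worktop, bowl end towards its +x. Bystander
- scraper: Stainless bench scraper, 95 x 150 mm, 20 mm high, lying on the worktop. Bystander
- storage_box: Clear plastic storage box with closed flip-top lid, 160 x 220 mm, 118 mm high, fixed; origin at its centre underneath. Bystander

How it is judged (in metres and radians):
On the way, in this order (a step that is already met when the one before it is completed fails the run):
1. the short bar lies folded against the middle bar while the middle bar still stands open (value of joint bar_short below 0.2 rad and value of joint bar_mid above 0.4 rad), for 0.1 s.
2. both lie folded against the ring bar (value of joint each of bar_short, bar_mid below 0.2 rad), for 0.1 s.
3. the empty hook has been turned to the front (horizontal distance between free_hook and rack_front below 0.055 m), for 0.2 s.
At the end, for the whole second after the job is handed in: The folded trivet hangs by its ring on the free hook: ring centre within 35 mm of the hook's lowest point, ring bar within 0.3 rad of upright with the ring on top, both pivots within 0.15 rad of folded, crown at rest with the free hook still within 55 mm (about 41 degrees) of the front (distance between ring and free_hook below 0.035 m and angle between ring_bar's own x axis and vertical below 0.3 rad and value of joint each of bar_short, bar_mid below 0.15 rad and velocity of joint crown between -0.1 and 0.1 rad/s and horizontal distance between free_hook and rack_front below 0.055 m); the robot touches nothing.
It fails at once if the plate, wooden spoon or scraper is moved more than 3 cm (distance of any of plate, wooden_spoon, scraper from where it was at the start of the episode above 0.03 m).
It fails at once if the storage box is struck (contact force between storage_box and anything else above 15 N).
It fails at once if the raised trivet is let drop or swing hard (angular speed of trivet above 7.5 rad/s and height (world z) of ring above 0.15 m).
It also fails if it takes over 72 s, if anything falls off the work surface, if the arm or the gripper's body presses on something with over 40 N, if the wrist force passes 120 N, or if a joint passes its speed limit or range.

### The arm

A 6-joint arm with a two-finger parallel gripper is mounted at the origin on the work surface. World frame = base frame: x ahead of the robot, y to its left, z up, the work surface at z = 0. Lengths are in m, angles in degrees, forces in N, time in s.
With the tool pointing down it reaches from about 0.375 to 0.9 m from the base axis. Payload 3.1 kg.
Tool frame: the origin (TCP) lies at the very end of the fingers, on their centre line; the grasp point (between the pads) lies 19 mm behind it; z points along the fingers, y is the line along which they close (so a half turn about z gives the same grasp; the last joint's range is limited). The gripper opens to 87 mm and grips with 3 to 60 N. Pads are 19 mm wide; open, the fingers measure 117 mm over their backs; the gripper's body (75 mm by 190 mm) begins 51 mm behind the grasp point.
Start: joints at [61.908, 30.224, 82.088, -0, 67.689, -10.227], TCP at [0.192, 0.595, 0.183] pointing down, gripper open.
Joint ranges: [-176.69, 176.69], [-43.24, 126.21], [12.49, 139.97], [-82, 262], [0, 151.66], [-163.58, 163.58]. Speed limits (degrees/s): [159.86, 159.86, 180, 180, 180, 180].

### API

Orientations are given as a 3x3 rotation matrix whose columns are the frame's x, y, z axes.
In Python, from rig import * gives the robot as it stands.
- The arm moves only by the tool jog_arm, never from a script. Its arguments are lists of equal length, an entry for each row: "delta_pos": the shift along the world's x, y, z in cm, a list of three; "turn": the turn about the world's z in degrees; "grip": the closure, from 0 (fully open) to 1 (shut). In form: {"delta_pos": [[x, y, z], ...], "turn": [turn, ...], "grip": [grip, ...]}. A call has 1 to 12 rows; each row is the pose to reach, as a shift and turn from the pose commanded when the call began; what a row does not reach only later rows make up. A row lasts 1/8 s, in which the tool goes at most 62.5 mm and 10.7 degrees, less where a joint would pass 70% of its speed; a pose out of reach is approached as far as the arm can. A call with a gripper value outside its range is refused whole. The fingers move at their own pace and stop on an object; the grip force is fixed at half the most. Time passes only in rows, so rows that repeat a pose let the fingers close. It gives the time, the measured TCP pose, the force, the opening and the grip force at its end, in the units of the state.
- read_state(): the state, without advancing time (a new reading comes with each control period).
- capture(name): name is "scene" or "top" or "wrist"; returns a dict with "color" (400x640x3 uint8, blue, green, red), "fovy" (degrees; the focal length in pixels is half the picture's height over the tangent of half this angle, whatever the lens; pixels are square), "cx", "cy" (the principal point, pixels), "camera_from_world" (4x4, takes a point from world to camera coordinates). Camera axes: x right, y up, looking along -z (the intrinsics and any distortion apply to the point x, -y, -z); pixel columns grow to the right and rows downward; lengths in m; the calibration is good to about 2 mm. A picture is of the moment at which its call begins. There is no depth.
- hand_in(): hands the job in; it is judged then, once.
The state is a dict: "time_s": time; "joint_positions": joint angles; "qvel": joint speeds; "tau": joint torques, N m; "position": TCP position; "tcp_rot": TCP orientation; "force": force on the tool from outside, world axes, zero at the start; "moment": the same for the moment, N m; "opening": opening from 0.0 (shut) to 1.0 (fully open); "grasp_force": force on a finger pad.
Only numpy, scipy, OpenCV 4.12 (cv2) and the standard library are available. Lean on these libraries where they do the work, as an engineer would, in place of code of your own. Each camera call takes 0.05 s, during which the arm holds its last target. There are 200 camera calls.

## Working session

There is one attempt and no reset: what is moved stays moved. The work goes in short steps, Python scripts to look and compute and a tool call to move; the robot and the scene stay as the last step left them, time stands still between calls to the robot, and variables do not carry over. Pictures are saved under pics/ and viewed, at most 10 in all, crops included, and the job is handed in when it is done.

Besides the shell and the picture viewer there is one more tool, called after "Call:" by a JSON object that holds its "op" and its "data", one argument or row to a line. jog_arm: Moves the arm, as the interface text tells. Its arguments: {"type":"object","properties":{"delta_pos":{"type":"array"},"turn":{"type":"array"},"grip":{"type":"array"}},"required":["delta_pos","turn","grip"]}

```bash
mkdir -p pics; ls; python3 - <<'E'
from rig import *
import cv2,numpy as np
for n in ["top","scene"]:
    c=capture(n); cv2.imwrite(f"pics/{n}0.png",c["color"]); print(n,c["fovy"],c["cx"],c["cy"],[k for k in c]); print(np.round(c["camera_from_world"],3))
s=read_state(); print(s["time_s"],s["position"],np.round(s["tcp_rot"],3))
E
```

```text
pics
top 48.120885354854984 321.94629665179195 202.15329878126497 ['color', 'fovy', 'cx', 'cy', 'camera_from_world']
[[-0.002 -1.     0.028  0.017]
 [ 0.983  0.003  0.182 -0.515]
 [-0.182  0.028  0.983 -1.454]
 [ 0.     0.     0.     1.   ]]
scene 46.567946729571716 319.16196813190055 196.47343178167978 ['color', 'fovy', 'cx', 'cy', 'camera_from_world']
[[ 0.462  0.887 -0.006 -0.274]
 [-0.639  0.338  0.691  0.156]
 [ 0.615 -0.316  0.723 -1.855]
 [ 0.     0.     0.     1.   ]]
0.1 [0.19135687 0.59423451 0.18197542] [[-0.952  0.307 -0.001]
 [ 0.307  0.952 -0.002]
 [ 0.    -0.002 -1.   ]]
```

View pics/top0.png

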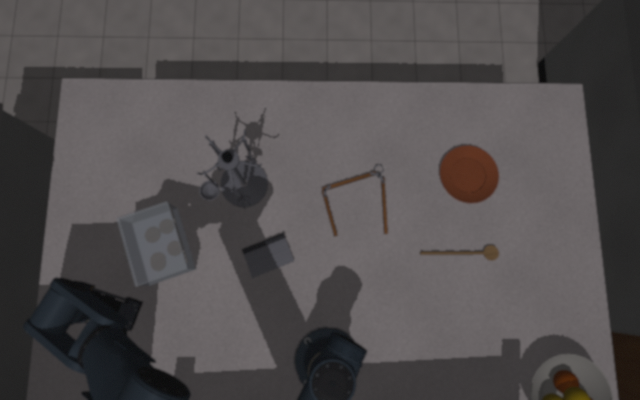

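View pics/scene0.png

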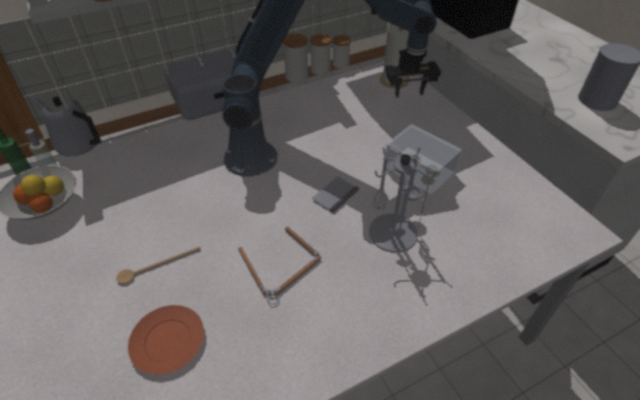

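The top view shows the trivet: ring near (378,170), ring bar running down to (386,233), second corner (324,188), short bar end (336,235). The carousel knob is at (228,156). The scene view shows the same, with the trivet around (280,265) and the knob at (405,160).

```bash
cat > h.py <<'E'
from rig import *
import cv2,numpy as np
def cap(n):
    c=capture(n); h,w=c["color"].shape[:2]
    c["f"]=h/2/np.tan(np.radians(c["fovy"]/2)); return c
def ray(c,u,v):
    T=np.array(c["camera_from_world"]);R=T[:3,:3];o=-R.T@T[:3,3]
    d=R.T@np.array([(u-c["cx"])/c["f"],-(v-c["cy"])/c["f"],-1]); return o,d
def onz(c,u,v,z):
    o,d=ray(c,u,v); return (o+d*(z-o[2])/d[2])[:2]
def proj(c,p):
    q=(np.array(c["camera_from_world"])@np.r_[p,1])[:3]
    return np.array([c["cx"]+c["f"]*q[0]/-q[2], c["cy"]-c["f"]*q[1]/-q[2]])
def wood(im):
    hsv=cv2.cvtColor(im,cv2.COLOR_BGR2HSV)
    return cv2.inRange(hsv,(3,90,50),(22,255,255))
def rects(c,z=.018,amin=60):
    m=wood(c["color"]); out=[]
    for k in cv2.findContours(m,cv2.RETR_EXTERNAL,cv2.CHAIN_APPROX_NONE)[0]:
        if cv2.contourArea(k)<amin: continue
        r=cv2.minAreaRect(k); b=cv2.boxPoints(r)
        e=sorted([(np.linalg.norm(b[i]-b[(i+1)%4]),i) for i in range(4)])
        pts=[(b[i]+b[(i+1)%4])/2 for _,i in e[:2]]
        P=[onz(c,*p,z) for p in pts]
        out.append((np.round(pts,1).tolist(),np.round(P,4).tolist(),round(float(np.linalg.norm(P[0]-P[1])),4),cv2.contourArea(k)))
    return out
E
python3 - <<'E'
from h import *
c=cap("top")
for r in rects(c,amin=25): print(r)
print("knob",onz(c,228,156,.344))
w=cap("wrist"); T=np.array(w["camera_from_world"]); s=read_state()
R=T[:3,:3];o=-R.T@T[:3,3]; Rt=np.array(s["tcp_rot"])
print("wcam f",w["f"],w["cx"],w["cy"],"in tool",Rt.T@(o-s["position"]),"axes",np.round(Rt.T@R.T,3))
cv2.imwrite("pics/crop1.png",cv2.resize(c["color"][90:260,180:400],None,fx=3.5,fy=3.5,interpolation=cv2.INTER_CUBIC)[:595,:770])
E
```

```text
([[576.0999755859375, 377.1000061035156], [554.9000244140625, 387.0]], [[-0.0536, -0.8051], [-0.0832, -0.7326]], 0.0783, 284.5)
([[497.0, 252.0], [422.0, 252.0]], [[0.35, -0.5762], [0.35, -0.3206]], 0.2556, 174.5)
([[324.70001220703125, 197.10000610351562], [335.29998779296875, 233.89999389648438]], [[0.5376, 0.0067], [0.411, -0.0284]], 0.1315, 45.0)
([[382.5, 184.0], [385.5, 232.0]], [[0.5845, -0.1934], [0.4175, -0.1991]], 0.167, 65.0)
([[369.1000061035156, 174.1999969482422], [331.0, 185.8000030517578]], [[0.6188, -0.1474], [0.5771, -0.0148]], 0.139, 80.0)
([[448.0, 153.0], [489.5, 194.5]], [[0.697, -0.4277], [0.5485, -0.5646]], 0.202, 2522.5)
knob [0.58617762 0.28022366]
wcam f 323.92597697364687 320.74752063171024 205.79134866309403 in tool [ 0.06905921 -0.00103775 -0.20297861] axes [[ 0.001  0.968  0.25 ]
 [ 1.    -0.001  0.   ]
 [ 0.     0.25  -0.968]]
```

View pics/crop1.png

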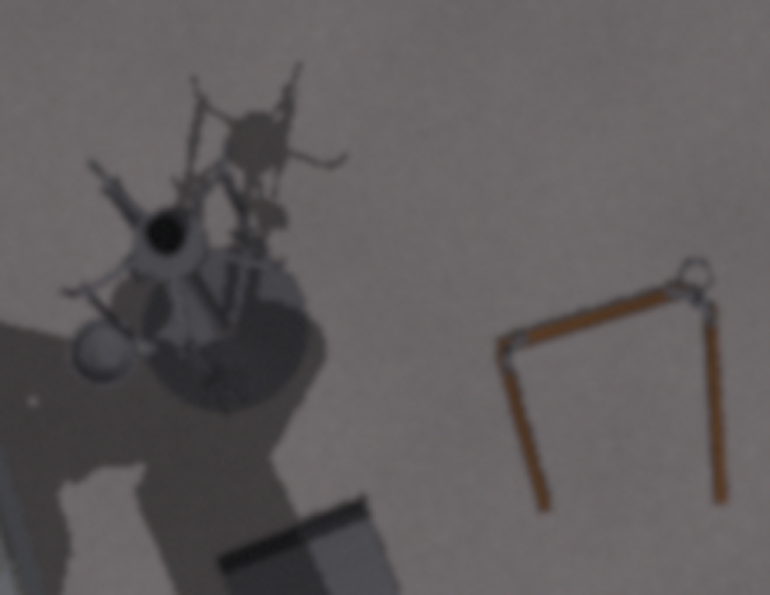

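Call:
{"op": "jog_arm", "data": {
  "delta_pos": [
    [0, 0, 6],
    [0, 0, 12],
    [1, -4, 16],
    [5, -10, 17],
    [9, -16, 17],
    [13, -22, 17],
    [17, -28, 17],
    [19, -34, 17],
    [21, -40, 17],
    [23, -46, 17],
    [25, -52, 14],
    [27, -58, 12]
  ],
  "turn": [0, 0, 0, 0, 0, 0, 0, 0, 0, 0, 0, 0],
  "grip": [0, 0, 0, 0, 0.3, 0.6, 1, 1, 1, 1, 1, 1]
}}

```text
time_s: 1.7
position: [0.4472, 0.0575, 0.3171]
tcp_rot: [[-0.952, 0.307, 0.002], [0.307, 0.952, 0.0], [-0.002, 0.001, -1.0]]
force: [1.5, 0.9, -0.2]
opening: 0.173
grasp_force: 0.0
```

Call:
{"op": "jog_arm", "data": {
  "delta_pos": [
    [-2, -8, 0],
    [-2, -8, 0],
    [-2, -8, 0]
  ],
  "turn": [0, 0, 0],
  "grip": [1, 1, 1]
}}

```text
time_s: 2.08
position: [0.4264, -0.0218, 0.317]
tcp_rot: [[-0.951, 0.31, -0.0], [0.31, 0.951, 0.0], [0.0, 0.0, -1.0]]
force: [0.0, 0.4, 0.8]
opening: 0.007
grasp_force: 0.0
```

```bash
python3 - <<'E'
from h import *
s=read_state(); print(s["time_s"],s["position"],np.round(s["tcp_rot"],3),s["joint_positions"],s["opening"])
c=cap("wrist")
for r in rects(c,amin=60): print(r)
cv2.imwrite("pics/w1.png",c["color"])
E
```

```text
2.075 [ 0.42638764 -0.02182301  0.31704196] [[-0.951  0.31  -0.   ]
 [ 0.31   0.951  0.   ]
 [ 0.     0.    -1.   ]] [-1.80055860e+01  5.40148123e+00  9.72925541e+01  7.87763167e-03
  7.73312298e+01 -8.99330922e+01] 0.007331349257168387
([[467.0, 317.0], [72.0, 317.0]], [[0.7553, 0.1405], [0.5405, -0.5193]], 0.6939, 6065.5)
([[339.0, 247.0], [339.0, 304.0]], [[0.5602, -0.0345], [0.6612, -0.0658]], 0.1057, 238.0)
([[303.0, 247.0], [303.0, 304.0]], [[0.5418, -0.0911], [0.6419, -0.1252]], 0.1057, 232.5)
([[212.3000030517578, 194.89999389648438], [230.0, 233.5]], [[0.4136, -0.1996], [0.4824, -0.1972]], 0.0689, 261.0)
([[125.19999694824219, 167.5], [-4.599999904632568, 227.0]], [[0.3314, -0.3113], [0.3539, -0.5562]], 0.2459, 728.5)
([[311.8999938964844, 157.10000610351562], [358.5, 227.60000610351562]], [[0.4059, -0.0304], [0.5379, 0.0057]], 0.1368, 453.5)
```

View pics/w1.png

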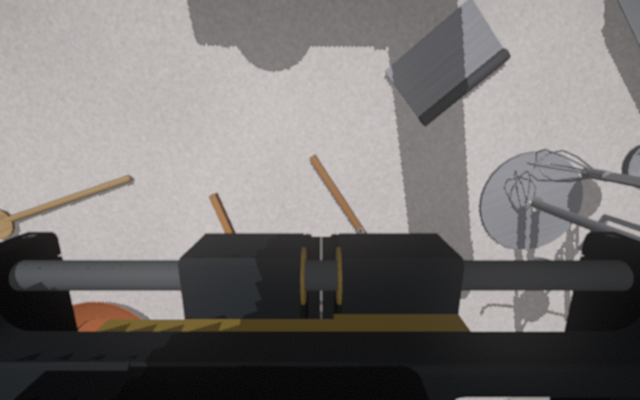

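The wrist view shows the free end of the short bar at (312,157), the ring bar's end at (212,195) and the scraper near (450,60). These agree with the top camera. Next I plan the sweep.

```bash
cat >> h.py <<'E'
def D(a): return np.array([np.cos(np.radians(a)),np.sin(np.radians(a))])
def sweep(P,r,off,phis,yaw,hx=9.5,hy=15):
    o=[]
    for p in phis:
        n=D(p-90); e=hy*abs(n@D(yaw))+hx*abs(n@D(yaw+90))
        o.append(P+D(p)*r+n*(off+e/1000))
    return np.array(o)
E
python3 - <<'E'
from h import *
s=read_state(); p=np.array(s["position"])[:2]
W=sweep(np.array([.5656,.0085]),.115,.012,[-180,-164,-154,-144,-134,-124,-114,-104,-94,-84,-79,-76],17.5)
print(np.round((W-p)*100,1).tolist())
E
```

```text
[[2.4, 5.5], [2.2, 1.9], [2.5, 0.0], [3.1, -1.7], [3.9, -3.4], [5.1, -5.0], [6.5, -6.4], [8.2, -7.5], [10.2, -8.3], [12.3, -8.8], [13.3, -8.9], [14.0, -8.9]]
```

Call:
{"op": "jog_arm", "data": {
  "delta_pos": [
    [1, 3, -5],
    [2, 5.5, -11],
    [2.4, 6, -17],
    [2.4, 6, -22],
    [2.4, 6, -27],
    [2.4, 6, -31],
    [2.4, 6, -31],
    [2.2, 2.5, -31],
    [2.5, 0, -31],
    [3.1, -1.7, -31],
    [3.9, -3.4, -31],
    [5.1, -5, -31]
  ],
  "turn": [-10, -20, -30, -40, -50, -54, -54, -54, -54, -54, -54, -54],
  "grip": [1, 1, 1, 1, 1, 1, 1, 1, 1, 1, 1, 1]
}}

```text
time_s: 3.62
position: [0.4787, -0.0713, 0.0078]
tcp_rot: [[-0.312, 0.95, 0.001], [0.95, 0.312, -0.0], [-0.001, 0.001, -1.0]]
force: [-0.4, 0.3, 0.1]
opening: 0.004
grasp_force: 0.0
```

```bash
python3 - <<'E'
from h import *
s=read_state(); print(s["time_s"],s["position"],np.round(s["tcp_rot"][:,1] if hasattr(s["tcp_rot"],"shape") else s["tcp_rot"],3))
c=cap("top")
for r in rects(c,amin=25): print(r)
cv2.imwrite("pics/crop2.png",cv2.resize(c["color"][130:300,260:480],None,fx=3.5,fy=3.5,interpolation=cv2.INTER_CUBIC)[:595,:770])
E
```

```text
3.625 [ 0.47872377 -0.0713285   0.00784608] [0.95  0.312 0.001]
([[576.9000244140625, 378.29998779296875], [554.0999755859375, 385.3999938964844]], [[-0.0573, -0.8071], [-0.0784, -0.7305]], 0.0795, 330.5)
([[497.0, 252.0], [422.0, 252.0]], [[0.35, -0.5762], [0.35, -0.3206]], 0.2556, 176.5)
([[448.0, 153.0], [489.5, 194.5]], [[0.697, -0.4277], [0.5485, -0.5646]], 0.202, 2520.5)
```

View pics/crop2.png

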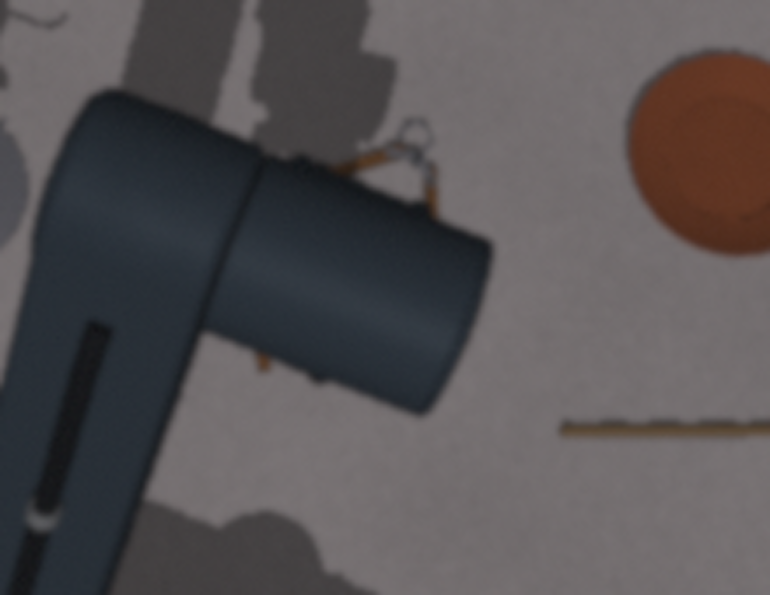

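```bash
python3 - <<'E'
from h import *
c=cap("scene")
for r in rects(c,amin=20): print(r)
cv2.imwrite("pics/s2.png",cv2.resize(c["color"][170:330,180:400],None,fx=3.5,fy=3.5,interpolation=cv2.INTER_CUBIC))
E
```

```text
([[198.6999969482422, 317.5], [132.5, 361.70001220703125]], [[0.6022, -0.3979], [0.647, -0.5968]], 0.2038, 3827.5)
([[120.0, 281.0], [130.0, 271.0]], [[0.3678, -0.5754], [0.3445, -0.5401]], 0.0423, 101.5)
([[313.0, 261.0], [304.5, 269.5]], [[0.5783, -0.0141], [0.595, -0.0525]], 0.0419, 20.5)
([[239.89999389648438, 248.10000610351562], [259.79998779296875, 285.1000061035156]], [[0.4209, -0.2022], [0.5827, -0.1988]], 0.1619, 51.5)
([[301.5, 241.39999389648438], [310.70001220703125, 249.3000030517578]], [[0.4901, -0.0118], [0.5335, 0.0004]], 0.0451, 22.0)
([[12.5, 192.8000030517578], [51.599998474121094, 204.1999969482422]], [[-0.206, -0.8489], [-0.0776, -0.7278]], 0.1766, 607.0)
([[3.0, 152.0], [3.0, 163.0]], [[-0.4746, -0.8697], [-0.4021, -0.8725]], 0.0725, 27.5)
([[23.399999618530273, 145.0], [28.0, 155.89999389648438]], [[-0.4837, -0.7942], [-0.402, -0.7825]], 0.0824, 65.0)
([[46.599998474121094, 139.1999969482422], [51.400001525878906, 148.8000030517578]], [[-0.4789, -0.7065], [-0.4044, -0.6955]], 0.0753, 25.5)
([[177.10000610351562, 107.69999694824219], [96.80000305175781, 130.60000610351562]], [[-0.4423, -0.1703], [-0.4404, -0.5137]], 0.3434, 713.0)
([[-14.399999618530273, 60.20000076293945], [27.600000381469727, 144.1999969482422]], [[-1.3006, -0.9167], [-0.481, -0.7785]], 0.8312, 1665.0)
([[384.79998779296875, 49.79999923706055], [350.0, 59.5]], [[-0.4356, 0.9189], [-0.4371, 0.7124]], 0.2065, 248.0)
([[349.0, 40.5], [333.0, 40.5]], [[-0.6079, 0.8053], [-0.6481, 0.7304]], 0.085, 108.0)
```

View pics/s2.png

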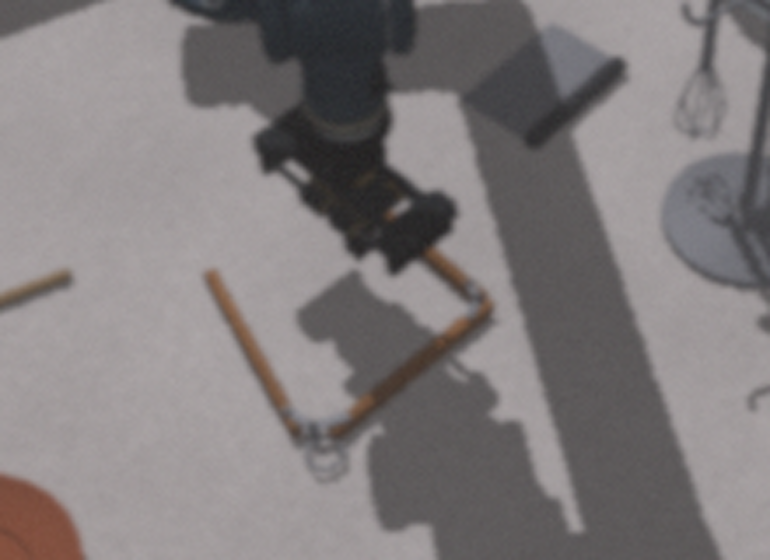

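The scene view shows the fingers inside the U (crop ~(400,260)) and the short bar untouched: the tool lagged in its descent and passed over it. I'll lift, go back outside and check the height before sweeping.

Call:
{"op": "jog_arm", "data": {
  "delta_pos": [
    [0, 0, 5],
    [-2, 5, 6],
    [-2.8, 11, 6],
    [-2.8, 11, 3],
    [-2.8, 11, 0],
    [-2.8, 11, -0.2],
    [-2.8, 11, -0.2]
  ],
  "turn": [0, 0, 0, 0, 0, 0, 0],
  "grip": [1, 1, 1, 1, 1, 1, 1]
}}

```text
time_s: 4.6
position: [0.4496, 0.0395, 0.0054]
tcp_rot: [[-0.311, 0.95, -0.001], [0.95, 0.311, 0.0], [0.0, -0.0, -1.0]]
force: [0.0, -0.4, 0.2]
opening: 0.005
grasp_force: 0.0
```

Call:
{"op": "jog_arm", "data": {
  "delta_pos": [
    [-0.2, -4.1, 0],
    [0.1, -6, 0],
    [0.7, -7.7, 0],
    [1.5, -9.4, 0],
    [2.7, -11, 0],
    [4.1, -12.4, 0],
    [5.8, -13.5, 0],
    [7.8, -14.3, 0],
    [9.5, -14.7, 0],
    [9.9, -14.8, 0],
    [9.9, -14.8, 0]
  ],
  "turn": [0, 0, 0, 0, 0, 0, 0, 0, 0, 0, 0],
  "grip": [1, 1, 1, 1, 1, 1, 1, 1, 1, 1, 1]
}}

```text
time_s: 5.98
position: [0.5485, -0.1085, 0.005]
tcp_rot: [[-0.312, 0.95, -0.001], [0.95, 0.312, 0.0], [0.001, -0.001, -1.0]]
force: [-0.2, 0.3, -0.8]
opening: 0.005
grasp_force: 0.0
```

```bash
python3 - <<'E'
from h import *
c=cap("scene")
for r in rects(c,amin=20)[:9]: 
  if r[1][0][0]>.3: print(r)
cv2.imwrite("pics/s3.png",cv2.resize(c["color"][200:330,200:400],None,fx=3.5,fy=3.5,interpolation=cv2.INTER_CUBIC))
E
```

```text
([[198.6999969482422, 317.5], [132.5, 361.70001220703125]], [[0.6022, -0.3979], [0.647, -0.5968]], 0.2038, 3826.5)
([[120.0, 281.0], [129.5, 271.5]], [[0.3678, -0.5754], [0.3457, -0.5419]], 0.0401, 99.5)
([[313.3999938964844, 261.29998779296875], [294.79998779296875, 276.79998779296875]], [[0.5798, -0.0135], [0.6052, -0.0911]], 0.0817, 50.0)
([[239.8000030517578, 248.10000610351562], [260.0, 285.0]], [[0.4209, -0.2024], [0.5827, -0.1983]], 0.1618, 53.5)
([[288.70001220703125, 230.39999389648438], [311.20001220703125, 249.6999969482422]], [[0.4274, -0.0294], [0.5357, 0.0013]], 0.1125, 41.0)
```

View pics/s3.png

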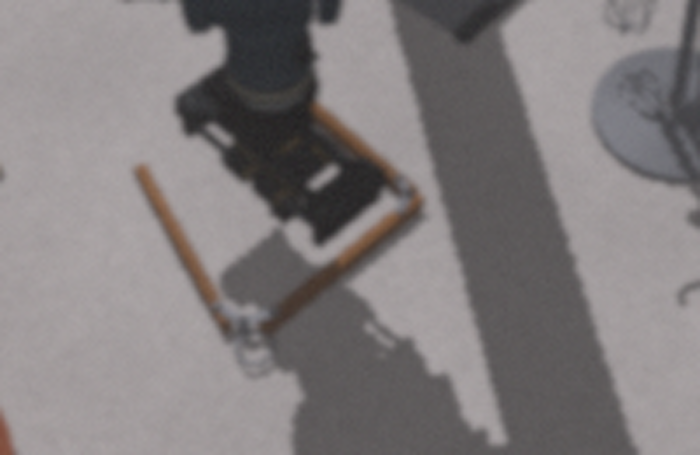

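```bash
python3 - <<'E'
from h import *
s=read_state(); c=cap("scene"); print(s["position"])
im=c["color"].copy()
p=np.array(s["position"]); R=np.array(s["tcp_rot"])
for k in (0,.019,.07,.12):
    q=proj(c,p-R[:,2]*k); print(k,q,(q-[200,200])*3.5); cv2.circle(im,tuple(int(round(t*8)) for t in q),8,(0,0,255),1,cv2.LINE_AA,3)
big=cv2.resize(im[200:330,200:400],None,fx=4,fy=4,interpolation=cv2.INTER_CUBIC)
big=cv2.convertScaleAbs(big,alpha=2.2,beta=20)
cv2.imwrite("pics/s4.png",big)
E
```

```text
[ 0.547876   -0.10825341  0.00498009]
0 [282.38275576 267.76799052] [288.33964515 237.18796682]
0.019 [282.00221917 264.28300915] [287.0077671  224.99053201]
0.07 [280.94458497 254.59711911] [283.30604738 191.0899169 ]
0.12 [279.85329924 244.60304608] [279.48654735 156.11066129]
```

View pics/s4.png

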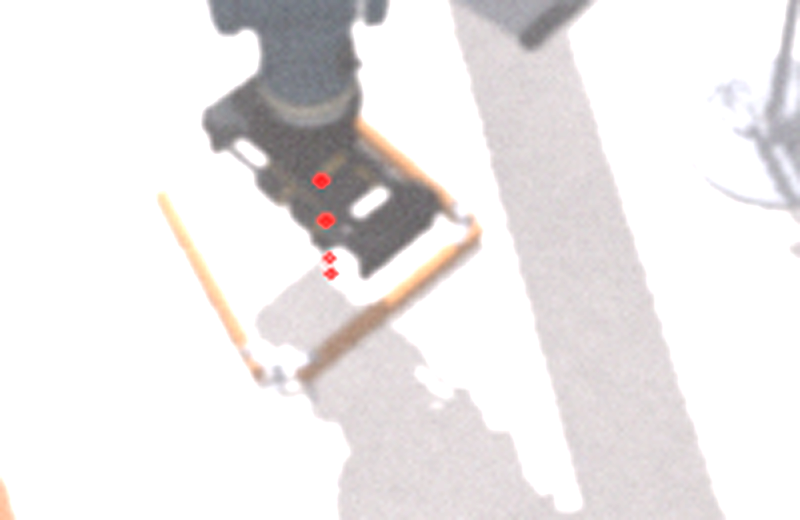

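```bash
python3 - <<'E'
from h import *
c=cap("scene"); g=cv2.cvtColor(c["color"],cv2.COLOR_BGR2GRAY)
print(g[250:274,268:302:1])
w=cap("wrist"); s=read_state(); p=np.array(s["position"])
np.set_printoptions(linewidth=250)
for k in (0,.019,.05): print(k,proj(w,p+[0,0,k]))
g=cv2.cvtColor(w["color"],cv2.COLOR_BGR2GRAY); print(g[180:330:6,260:390:6])
for r in rects(w,amin=60): print(r[:3])
E
```

```text
[[ 82  68  63  62  53  46  46  42  46  47  43  47  46  43  44  43  39  39
   41  44  59  87 118 138 145 140 122  97  67  50  42  44  41  41]
 [116  98  91  82  64  47  44  44  44  45  45  46  44  43  42  43  41  44
   44  57  84 118 137 140 129 107  82  63  50  41  42  37  39  41]
 [144 132 122 109  77  52  43  42  43  44  45  48  47  47  46  45  44  45
   45  63  97 124 134 124  99  71  52  42  43  42  44  40  42  42]
 [156 149 142 125  87  59  44  44  43  40  41  46  47  49  51  45  45  42
   46  58  85 105 108  93  68  49  43  43  42  45  44  42  40  43]
 [158 158 151 136 107  77  52  47  44  46  47  50  52  55  50  51  47  46
   45  47  61  73  71  62  49  44  44  40  42  43  43  41  41  40]
 [160 160 157 149 129 103  78  57  49  45  49  55  54  52  49  45  45  46
   48  50  44  48  46  45  44  42  42  44  42  41  39  41  40  42]
 [159 161 156 153 146 133 111  83  62  49  54  56  56  52  46  45  49  53
   59  56  47  45  46  45  44  40  42  42  40  41  40  41  41  41]
 [157 157 157 157 154 149 135 117  89  64  55  55  51  48  50  49  49  56
   64  60  50  43  42  42  41  40  43  
[... 4598 characters left out ...]
0  58  56  57  59  68  57  58  56  70  72  56  57  58  63]]
([[468.0, 311.0], [84.0, 311.0]], [[0.6556, -0.1286], [0.4142, -0.2082]], 0.2542)
([[338.5, 247.0], [338.5, 305.0]], [[0.5596, -0.1126], [0.5729, -0.1512]], 0.0408)
([[302.0, 304.0], [303.29998779296875, 247.0]], [[0.5498, -0.158], [0.5386, -0.1195]], 0.0401)
([[421.70001220703125, 66.80000305175781], [410.79998779296875, 232.60000610351562]], [[0.5686, 0.0009], [0.599, -0.0896]], 0.0955)
([[398.29998779296875, 19.399999618530273], [444.29998779296875, 68.4000015258789]], [[0.5478, 0.0186], [0.5806, 0.004]], 0.0359)
([[113.30000305175781, 27.299999237060547], [384.5, 42.20000076293945]], [[0.4054, -0.0322], [0.5449, 0.006]], 0.1447)
```

Call:
{"op": "jog_arm", "data": {
  "delta_pos": [
    [0, 0, -0.2],
    [0, 0, -0.4],
    [0, 0, -0.6],
    [0, 0, -0.6]
  ],
  "turn": [0, 0, 0, 0],
  "grip": [1, 1, 1, 1]
}}

```text
time_s: 6.68
position: [0.5485, -0.1085, -0.0011]
tcp_rot: [[-0.311, 0.95, -0.001], [0.95, 0.311, 0.0], [0.0, -0.0, -1.0]]
force: [0.1, 0.4, 0.3]
opening: 0.007
grasp_force: 0.0
```

Call:
{"op": "jog_arm", "data": {
  "delta_pos": [
    [0, 0, -0.4],
    [0, 0, -0.8],
    [0, 0, -1.2],
    [0, 0, -1.2]
  ],
  "turn": [0, 0, 0, 0],
  "grip": [1, 1, 1, 1]
}}

```text
time_s: 7.18
position: [0.5484, -0.1085, -0.0133]
tcp_rot: [[-0.311, 0.95, -0.001], [0.95, 0.311, 0.0], [0.001, -0.001, -1.0]]
force: [-1.5, -0.4, -1.2]
opening: -0.001
grasp_force: 0.0
```

```bash
python3 - <<'E'
from h import *
np.set_printoptions(linewidth=250)
c=cap("scene"); g=cv2.cvtColor(c["color"],cv2.COLOR_BGR2GRAY); s=read_state(); p=np.array(s["position"])
print(s["position"],s["force"]); print([proj(c,p+[0,0,k]).round(1) for k in (0,.014,.03)])
print(g[256:276,270:298])
E
```

```text
[ 0.54854012 -0.10854444 -0.0130647 ] [0.51313035 0.53361477 0.17617116]
[array([282.7, 271.2]), array([282.5, 268.7]), array([282.1, 265.8])]
[[131 116  88  58  43  46  45  41  42  46  44  45  44  45  44  44  46  63  94 121 132 126 107  82  62  47  40  41]
 [148 135 108  72  50  48  42  42  44  44  49  48  45  48  41  44  43  55  76  99 104  91  68  51  46  39  43  38]
 [153 147 129  98  68  49  45  42  44  45  51  53  50  45  44  44  45  48  55  65  66  57  50  41  41  42  41  44]
 [158 155 146 127  99  73  51  46  47  49  56  56  52  46  43  44  52  53  47  48  49  47  43  44  43  41  43  41]
 [159 157 158 148 130  99  75  55  51  55  53  52  48  46  46  52  61  65  56  43  45  41  41  39  39  41  42  42]
 [158 158 158 154 148 130 103  72  55  54  55  50  47  46  47  51  68  69  55  46  44  39  40  43  40  42  41  41]
 [158 156 158 156 154 142 122  84  61  52  48  48  52  47  50  52  60  61  52  43  43  41  43  43  43  42  44  43]
 [156 158 160 156 152 142 120  87  58  47  45  44  44  49  49  50  55  52  46  44  42  42  48  42  42  42  42  43]
 [156 157 155 150 142 128 108  85  60
[... 643 characters left out ...]
  64  89]
 [ 99  94  90  91  93  92  92  92  92  91  91  91  92  93 103 120 140 148 137 108  69  45  41  43  53  71  93 115]
 [ 94  95  91  92  93  91  91  91  92  91  92  91  92  92  96 105 125 136 135 112  79  49  47  63  83 102 120 126]
 [ 93  93  93  93  93  91  91  92  93  90  93  91  91  91  88  93 102 112 119 105  76  53  60  85 111 127 126 117]
 [ 92  93  91  94  93  91  92  93  93  92  93  93  90  93  90  90  91  95  97  93  74  61  73 102 122 120 105  94]
 [ 92  92  93  92  94  94  93  93  92  91  92  91  92  91  90  89  87  90  91  88  80  75  79  96 103  92  79  71]
 [ 96  91  91  92  92  93  93  93  88  89  92  90  91  88  90  90  90  92  92  89  85  79  77  75  75  69  65  64]]
```

Call:
{"op": "jog_arm", "data": {
  "delta_pos": [
    [0, 0, -0.3],
    [0, 0, -0.6],
    [0, 0, -0.9],
    [0, 0, -0.9]
  ],
  "turn": [0, 0, 0, 0],
  "grip": [1, 1, 1, 1]
}}

```text
time_s: 7.72
position: [0.5485, -0.1085, -0.0221]
tcp_rot: [[-0.311, 0.95, -0.001], [0.95, 0.311, 0.0], [0.0, -0.001, -1.0]]
force: [0.5, 0.7, -0.0]
opening: 0.004
grasp_force: 0.0
```

Call:
{"op": "jog_arm", "data": {
  "delta_pos": [
    [0, 0, -0.3],
    [0, 0, -0.5],
    [0, 0, -0.7],
    [0, 0, -0.7]
  ],
  "turn": [0, 0, 0, 0],
  "grip": [1, 1, 1, 1]
}}

```text
time_s: 8.22
position: [0.5486, -0.1086, -0.029]
tcp_rot: [[-0.311, 0.95, -0.0], [0.95, 0.311, 0.0], [0.0, -0.0, -1.0]]
force: [-0.0, -0.1, 0.4]
opening: 0.005
grasp_force: 0.0
```

```bash
python3 - <<'E'
from h import *
np.set_printoptions(linewidth=250)
c=cap("scene"); g=cv2.cvtColor(c["color"],cv2.COLOR_BGR2GRAY); s=read_state(); p=np.array(s["position"]); R=np.array(s["tcp_rot"])
for z in (0,.005,.01,.02,.03):
  print(z,[proj(c,np.r_[p[:2],z]+R[:,0]*a+R[:,1]*b).round(1).tolist() for a,b in ((0,0),(.0095,.015),(-.0095,.015),(.0095,-.015),(-.0095,-.015))])
print(g[258:276,270:292])
E
```

```text
0 [[282.5, 268.9], [287.9, 269.8], [283.5, 273.4], [281.5, 264.4], [277.1, 268.0]]
0.005 [[282.4, 268.0], [287.8, 268.9], [283.4, 272.5], [281.4, 263.5], [277.0, 267.0]]
0.01 [[282.3, 267.1], [287.7, 268.0], [283.3, 271.6], [281.3, 262.6], [276.9, 266.1]]
0.02 [[282.1, 265.2], [287.5, 266.2], [283.1, 269.8], [281.1, 260.8], [276.7, 264.3]]
0.03 [[281.9, 263.4], [287.3, 264.3], [282.9, 267.9], [280.9, 258.9], [276.4, 262.4]]
[[ 91  84  74  61  45  42  42  43  44  44  45  45  46  39  39  40  41  50  65  91 119 139]
 [126 116 105  75  48  45  41  44  44  44  44  45  45  42  40  42  44  52  80 111 136 141]
 [150 143 122  87  56  44  43  42  44  44  42  46  46  46  45  43  42  49  76 106 124 122]
 [156 150 133 105  71  49  46  43  43  47  49  50  49  46  47  44  45  48  56  75  84  80]
 [157 151 140 116  84  61  47  41  45  46  49  55  50  46  48  45  51  51  51  49  52  49]
 [152 146 131 110  87  71  56  46  45  50  55  54  49  46  44  49  64  68  57  45  45  38]
 [140 129 111  98  86  79  67  55  50  52  53  52  50  50  47  52  71  73  60  48  42  41]
 [119 107  99  92  91  85  77  65  
[... 266 characters left out ...]
8  83  75  63  53  46  47  50  59  60  56  51  46  40  44  43]
 [ 90  91  93  92  90  89  90  88  86  79  67  59  58  66  72  73  67  57  49  43  43  41]
 [ 91  91  90  93  93  91  92  94  91  87  79  72  75  81  86  87  82  73  60  51  43  40]
 [ 91  92  90  92  94  93  92  92  93  90  88  86  88  88  89  91  87  82  71  58  47  41]
 [ 91  93  92  92  92  90  93  92  94  90  92  93  92  90  91  91  88  84  81  68  50  42]
 [ 92  94  95  93  91  90  93  93  90  90  92  93  91  91  91  89  87  89  85  74  53  41]
 [ 91  94  93  93  94  92  92  92  92  92  88  89  91  89  90  88  89  90  86  74  57  41]
 [ 95  92  94  93  95  94  92  89  91  92  91  91  90  90  89  87  89  93  88  78  61  45]]
```

Call:
{"op": "jog_arm", "data": {
  "delta_pos": [
    [0, 0, -0.3],
    [0, 0, -0.6],
    [0, 0, -0.8],
    [0, 0, -0.8]
  ],
  "turn": [0, 0, 0, 0],
  "grip": [1, 1, 1, 1]
}}

```text
time_s: 8.78
position: [0.5485, -0.1086, -0.0371]
tcp_rot: [[-0.311, 0.95, -0.0], [0.95, 0.311, 0.0], [0.0, -0.0, -1.0]]
force: [0.0, -0.6, 0.4]
opening: 0.003
grasp_force: 0.0
```

Call:
{"op": "jog_arm", "data": {
  "delta_pos": [
    [0, 0, -0.2],
    [0, 0, -0.4],
    [0, 0, -0.4]
  ],
  "turn": [0, 0, 0],
  "grip": [1, 1, 1]
}}

```text
time_s: 9.15
position: [0.5489, -0.1087, -0.0393]
tcp_rot: [[-0.311, 0.95, 0.001], [0.95, 0.311, -0.0], [-0.001, 0.0, -1.0]]
force: [-3.2, 0.1, 10.6]
opening: 0.004
grasp_force: 5.5
```

Call:
{"op": "jog_arm", "data": {
  "delta_pos": [
    [0, 0, 5],
    [-3, 4, 7],
    [-6, 9, 7],
    [-9, 14, 7],
    [-9.9, 15, 7],
    [-9.9, 15, 4],
    [-9.9, 15, 0.8],
    [-9.9, 15, 0.7],
    [-9.9, 15, 0.7]
  ],
  "turn": [0, 0, 0, 0, 0, 0, 0, 0, 0],
  "grip": [1, 1, 1, 1, 1, 1, 1, 1, 1]
}}

```text
time_s: 10.28
position: [0.4505, 0.0409, -0.0335]
tcp_rot: [[-0.311, 0.951, 0.001], [0.951, 0.311, -0.0], [-0.0, 0.001, -1.0]]
force: [0.4, -0.0, -0.5]
opening: 0.011
grasp_force: 0.0
```

Call:
{"op": "jog_arm", "data": {
  "delta_pos": [
    [-0.2, -4.1, 0],
    [0.1, -6, 0],
    [0.7, -7.7, 0],
    [1.5, -9.4, 0],
    [2.7, -11, 0],
    [4.1, -12.4, 0],
    [5.8, -13.5, 0],
    [7.8, -14.3, 0],
    [9.5, -14.7, 0],
    [9.9, -14.8, 0]
  ],
  "turn": [0, 0, 0, 0, 0, 0, 0, 0, 0, 0],
  "grip": [1, 1, 1, 1, 1, 1, 1, 1, 1, 1]
}}

```text
time_s: 11.52
position: [0.5508, -0.1076, -0.0336]
tcp_rot: [[-0.312, 0.95, 0.002], [0.95, 0.312, -0.001], [-0.002, 0.002, -1.0]]
force: [-0.5, 0.1, -1.0]
opening: 0.002
grasp_force: 0.1
```

```bash
python3 - <<'E'
from h import *
for n in ("scene","wrist"):
  c=cap(n); print(n)
  for r in rects(c,amin=20):
    if min(r[1][0][0],r[1][1][0])>.3 and min(r[1][0][1],r[1][1][1])>-.3: print(r)
E
```

```text
scene
([[239.89999389648438, 248.0], [259.8999938964844, 285.1000061035156]], [[0.4208, -0.2019], [0.5827, -0.1986]], 0.1619, 58.5)
wrist
([[468.0, 322.5], [77.0, 322.5]], [[0.6346, -0.1169], [0.4369, -0.1818]], 0.2081, 4863.5)
([[338.5, 247.0], [338.5, 305.0]], [[0.5551, -0.0978], [0.5657, -0.1285]], 0.0325, 292.0)
([[303.0, 247.0], [303.0, 304.0]], [[0.5383, -0.1033], [0.5478, -0.1337]], 0.0319, 231.5)
([[435.8999938964844, 67.80000305175781], [422.5, 233.10000610351562]], [[0.5682, -0.0059], [0.5921, -0.0779]], 0.0759, 4581.5)
([[361.6000061035156, 234.60000610351562], [412.20001220703125, 32.099998474121094]], [[0.5638, -0.088], [0.5531, 0.004]], 0.0927, 4503.5)
([[441.29998779296875, 12.199999809265137], [463.29998779296875, 61.400001525878906]], [[0.5618, 0.0148], [0.5785, 0.0002]], 0.0221, 406.0)
```

Call:
{"op": "jog_arm", "data": {
  "delta_pos": [
    [-0.5, 0, 0],
    [-0.5, 0, 3],
    [1, 0.4, 5],
    [3.4, 0.7, 5],
    [3.4, 0.7, 5],
    [3.4, 0.7, 5],
    [3.4, 0.7, 5],
    [3.4, 0.7, 2],
    [3.4, 0.7, 0],
    [3.4, 0.7, 0],
    [3.4, 0.7, 0]
  ],
  "turn": [0, 0, 0, 0, 0, 0, 0, 0, 0, 0, 0],
  "grip": [1, 1, 0, 0, 0, 0, 0, 0, 0, 0, 0.5]
}}

```text
time_s: 13.0
position: [0.5828, -0.0998, -0.0337]
tcp_rot: [[-0.311, 0.95, 0.0], [0.95, 0.311, -0.0], [-0.0, 0.0, -1.0]]
force: [-0.4, -0.0, 0.2]
opening: 0.849
grasp_force: 0.0
```

Call:
{"op": "jog_arm", "data": {
  "delta_pos": [
    [0, 0, 0],
    [0, 0, 0],
    [0, 0, 0],
    [0, 0, 0],
    [0, 0, 0],
    [0, 0, 0]
  ],
  "turn": [0, 0, 0, 0, 0, 0],
  "grip": [0.8, 1, 1, 1, 1, 1]
}}

```text
time_s: 13.75
position: [0.5834, -0.0998, -0.0335]
tcp_rot: [[-0.311, 0.95, 0.001], [0.95, 0.311, -0.0], [-0.001, 0.001, -1.0]]
force: [0.8, 0.4, 1.7]
opening: 0.263
grasp_force: 30.0
```

Call:
{"op": "jog_arm", "data": {
  "delta_pos": [
    [-0.6, -0.3, 0],
    [-1.2, -0.7, 0],
    [-1.8, -1.1, 0],
    [-2.3, -1.6, 0],
    [-2.8, -2.1, 0],
    [-3.3, -2.6, 0],
    [-3.7, -3.2, 0],
    [-4.1, -3.8, 0],
    [-4.4, -4.4, 0],
    [-4.7, -5.0, 0],
    [-5.0, -6.1, 0],
    [-5.0, -6.1, 0]
  ],
  "turn": [4.5, 9, 13.5, 18, 22.5, 27, 31.5, 36, 40.5, 45, 52, 52],
  "grip": [1, 1, 1, 1, 1, 1, 1, 1, 1, 1, 1, 1]
}}

```text
time_s: 15.25
position: [0.5317, -0.1611, -0.0335]
tcp_rot: [[-0.94, 0.34, -0.002], [0.34, 0.94, -0.0], [0.002, -0.001, -1.0]]
force: [-1.4, -1.4, 4.9]
opening: 0.265
grasp_force: 30.0
```

```bash
python3 - <<'E'
from h import *
s=read_state(); print(s["position"],s["opening"],s["force"])
for n in ("scene","top","wrist"):
  c=cap(n); print(n)
  for r in rects(c,amin=20):
    if min(r[1][0][0],r[1][1][0])>.3 and min(r[1][0][1],r[1][1][1])>-.3: print(r)
E
```

```text
[ 0.53173941 -0.1611389  -0.03350733] 0.2648413042130451 [-1.38036691 -1.42990315  4.86832182]
scene
([[264.5, 264.0], [264.5, 276.0]], [[0.5169, -0.1556], [0.5588, -0.1733]], 0.0455, 64.0)
top
([[385.0, 219.0], [385.0, 233.0]], [[0.4621, -0.1985], [0.4142, -0.1972]], 0.0479, 20.0)
([[368.3999938964844, 212.39999389648438], [365.6000061035156, 220.8000030517578]], [[0.4846, -0.1421], [0.4557, -0.1319]], 0.0307, 35.5)
wrist
([[518.0, 311.0], [146.0, 311.0]], [[0.5927, -0.0734], [0.5263, -0.258]], 0.1963, 6228.0)
([[382.5, 246.0], [382.5, 305.0]], [[0.5335, -0.1298], [0.5651, -0.1395]], 0.0331, 427.5)
([[259.0, 246.0], [259.0, 304.0]], [[0.5126, -0.1878], [0.5426, -0.2003]], 0.0325, 399.0)
([[319.5, 72.0], [319.5, 260.0]], [[0.4466, -0.1318], [0.53, -0.162]], 0.0887, 8300.0)
([[144.0, 37.400001525878906], [226.89999389648438, 235.60000610351562]], [[0.4082, -0.1975], [0.5022, -0.2007]], 0.094, 6546.5)
([[299.79998779296875, 26.899999618530273], [288.6000061035156, 71.5999984741211]], [[0.427, -0.1336], [0.4419, -0.1445]], 0.0184, 267.5)
([[331.20001220703125, 3.799999952316284], [355.6000061035156, 66.9000015258789]], [[0.4233, -0.1182], [0.45, -0.1163]], 0.0267, 579.0)
```

Call:
{"op": "jog_arm", "data": {
  "delta_pos": [
    [0, 0, 0],
    [0, 0, 0.2],
    [0, 0, 3],
    [0, 0, 5],
    [-1.5, -0.6, 5],
    [-2.7, -1.2, 5],
    [-2.7, -1.2, 5],
    [-2.7, -1.2, 5],
    [-2.7, -1.2, 2],
    [-2.7, -1.2, 0],
    [-2.7, -1.2, 0],
    [-2.7, -1.2, 0]
  ],
  "turn": [0, 0, 0, 0, 5, 10, 10, 10, 10, 10, 10, 10],
  "grip": [0.65, 0.65, 0.65, 0.3, 0, 0, 0, 0, 0, 0, 0, 0.5]
}}

```text
time_s: 16.9
position: [0.5064, -0.1727, -0.0335]
tcp_rot: [[-0.985, 0.171, 0.001], [0.171, 0.985, -0.0], [-0.001, -0.0, -1.0]]
force: [0.3, -0.0, 1.4]
opening: 0.945
grasp_force: 0.0
```

Call:
{"op": "jog_arm", "data": {
  "delta_pos": [
    [0, 0, 0],
    [0, 0, 0],
    [0, 0, 0],
    [0, 0, 0],
    [0, 0, 0],
    [0, 0, 0]
  ],
  "turn": [0, 2, 4, 4, 4, 4],
  "grip": [0.8, 1, 1, 1, 1, 1]
}}

```text
time_s: 17.65
position: [0.5057, -0.1726, -0.0336]
tcp_rot: [[-0.995, 0.102, -0.0], [0.102, 0.995, 0.0], [0.0, 0.0, -1.0]]
force: [0.2, 0.7, 2.9]
opening: 0.423
grasp_force: 28.6
```

```bash
python3 - <<'E'
from h import *
s=read_state(); print(s["position"],s["opening"],s["force"])
c=cap("wrist")
for r in rects(c,amin=60):
    if min(r[1][0][0],r[1][1][0])>.3 and min(r[1][0][1],r[1][1][1])>-.3: print(r)
cv2.imwrite("pics/w2.png",c["color"])
E
```

```text
[ 0.50572281 -0.17255241 -0.03364745] 0.42254236258138156 [0.16390381 0.73180409 2.89267303]
([[550.0, 311.0], [178.0, 311.0]], [[0.545, -0.0558], [0.5251, -0.2509]], 0.1961, 6912.5)
([[410.6000061035156, 247.0], [409.20001220703125, 304.0]], [[0.5015, -0.1277], [0.5334, -0.1295]], 0.0319, 530.0)
([[232.0, 247.0], [232.0, 304.0]], [[0.4924, -0.2164], [0.5239, -0.2219]], 0.032, 513.5)
([[386.0, 126.69999694824219], [369.29998779296875, 70.0999984741211]], [[0.4419, -0.1369], [0.4172, -0.143]], 0.0254, 492.5)
([[343.29998779296875, 68.80000305175781], [322.1000061035156, 263.6000061035156]], [[0.4155, -0.1542], [0.5059, -0.1726]], 0.0923, 10664.0)
```

View pics/w2.png

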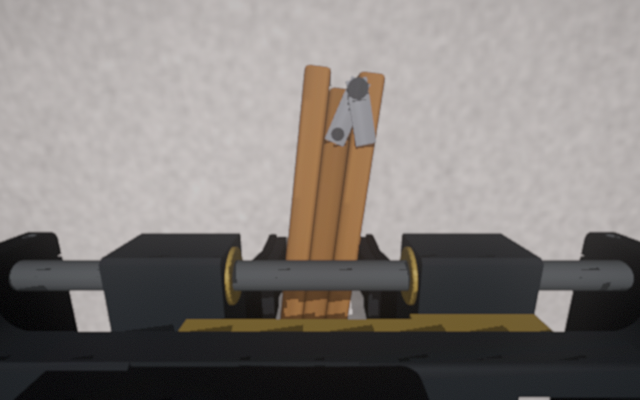

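Wrist view: all three bars are side by side in the grip. Left bar end (315,68), strap and rivet (357,88), and a slight wedge at the tail. I'll squeeze once more nearer the tail.

Call:
{"op": "jog_arm", "data": {
  "delta_pos": [
    [0, 0, 0],
    [0, 0, 0],
    [-2, 0.4, 0],
    [-4.5, 0.8, 0],
    [-4.5, 0.8, 0],
    [-4.5, 0.8, 0],
    [-4.5, 0.8, 0],
    [-4.5, 0.8, 0],
    [-4.5, 0.8, 0]
  ],
  "turn": [0, 0, -3, -4, -4, -4, -4, -4, -4],
  "grip": [0.35, 0.35, 0.35, 0.35, 0.6, 0.8, 1, 1, 1]
}}

```text
time_s: 18.82
position: [0.4617, -0.1651, -0.0337]
tcp_rot: [[-0.985, 0.171, 0.001], [0.171, 0.985, -0.001], [-0.002, -0.001, -1.0]]
force: [0.2, 0.4, -0.9]
opening: 0.408
grasp_force: 29.8
```

Call:
{"op": "jog_arm", "data": {
  "delta_pos": [
    [0, 0, 0],
    [0, 0, 0.5],
    [0, 0, 5],
    [0, 0, 8]
  ],
  "turn": [0, 0, 0, 0],
  "grip": [0.4, 0.35, 0.2, 0]
}}

```text
time_s: 19.32
position: [0.4606, -0.1646, 0.0475]
tcp_rot: [[-0.985, 0.171, -0.0], [0.171, 0.985, -0.0], [0.0, -0.0, -1.0]]
force: [0.6, -0.1, 0.4]
opening: 0.778
grasp_force: 0.0
```

```bash
python3 - <<'E'
from h import *
s=read_state(); print(s["time_s"],s["position"],s["opening"],s["joint_positions"])
c=cap("wrist")
def show(c,a):
  for r in rects(c,amin=a):
    if min(r[1][0][0],r[1][1][0])>.3 and min(r[1][0][1],r[1][1][1])>-.3: print(r)
show(c,60)
c=cap("top");show(c,20)
# knob: darkest blob near (228,156), hub gray; hook direction
g=cv2.cvtColor(c["color"],cv2.COLOR_BGR2GRAY)
m=(g[130:185,200:260]<28).astype(np.uint8); n,l,st,ce=cv2.connectedComponentsWithStats(m)
for i in range(1,n): 
  if st[i,4]>10: print("dark",ce[i]+[200,130],st[i],onz(c,*(ce[i]+[200,130]),.344),onz(c,*(ce[i]+[200,130]),.333))
np.set_printoptions(linewidth=250)
print(g[150:176:1,232:272])
E
```

```text
19.325 [ 0.46055665 -0.1645534   0.04754613] 0.7776654027256443 [-3.27771588e+01  3.27476189e+01  1.08188032e+02 -5.43861943e-03
  3.90667649e+01 -1.12911286e+02]
([[618.0, 310.5], [250.0, 310.5]], [[0.5788, 0.0584], [0.5281, -0.2351]], 0.2979, 5988.5)
([[467.0, 246.8000030517578], [470.3999938964844, 304.29998779296875]], [[0.5027, -0.0587], [0.5528, -0.059]], 0.0501, 746.5)
([[175.1999969482422, 246.6999969482422], [170.3000030517578, 304.20001220703125]], [[0.4645, -0.2792], [0.5116, -0.2971]], 0.0504, 738.5)
([[336.79998779296875, 152.5], [350.0, 185.60000610351562]], [[0.4149, -0.1458], [0.4402, -0.1401]], 0.0259, 193.5)
([[321.0, 153.0], [321.0, 260.0]], [[0.4133, -0.157], [0.4944, -0.171]], 0.0822, 3483.0)
dark [226.94029851 156.32835821] [23 22  9 10 67] [0.58523777 0.28304891] [0.58844788 0.28513999]
[[ 52  56  63 ... 111 111 112]
 [ 49  54  62 ... 112 112 114]
 [ 48  53  66 ... 112 113 112]
 ...
 [ 75  76  73 ... 114 116 115]
 [ 77  78  76 ... 115 116 116]
 [ 79  79  79 ... 115 116 116]]
```

```bash
cat >> h.py <<'E'
def hookprof(c,ax,step=4,r=np.arange(.036,.093,.003)):
    g=cv2.cvtColor(c["color"],cv2.COLOR_BGR2GRAY).astype(np.float32); out=[]
    z=np.interp(r,[.03,.065,.078,.085,.092],[.308,.298,.290,.297,.315])
    for a in np.arange(0,360,step):
        q=np.array([proj(c,np.r_[ax+D(a)*x,h]) for x,h in zip(r,z)],np.float32)
        out.append((a,cv2.remap(g,q[None,:,0],q[None,:,1],cv2.INTER_LINEAR).mean()))
    return np.array(out)
E
python3 - <<'E'
from h import *
np.set_printoptions(linewidth=250,suppress=True)
c=cap("top"); s=cap("scene")
g=cv2.cvtColor(s["color"],cv2.COLOR_BGR2GRAY)
m=(g[140:175,390:420]<40).astype(np.uint8); n,l,st,ce=cv2.connectedComponentsWithStats(m)
for i in range(1,n):
  if st[i,4]>8:
    u=ce[i]+[390,140]; print(u,st[i])
    o1,d1=ray(s,*u); o2,d2=ray(c,226.94,156.33); A=np.c_[d1,-d2]; t=np.linalg.lstsq(A,o2-o1,rcond=None)[0]; print("tri",o1+d1*t[0],o2+d2*t[1])
P=hookprof(c,np.array([.5865,.2835])); print(P[:,1].astype(int).reshape(-1,18))
E
```

```text
[[104 110 115 116 117 117 117 117 116 114 100  80  74  79  92 102 108 112]
 [115 116 116 116 116 115 115 114 112 107  96  87  93  93  86  76  67  65]
 [ 68  69  66  63  59  58  60  64  70  76  79  73  73  77  79  74  64  56]
 [ 56  62  61  62  66  67  66  66  66  67  72  75  74  80  83  85  83  79]
 [ 80  85  86  85  88  88  86  88  93  92  86  77  78  83  89  88  77  90]]
```

Call:
{"op": "jog_arm", "data": {
  "delta_pos": [
    [0, 0, 6],
    [0, 1, 12],
    [1, 2, 18],
    [1, 5, 24],
    [2, 9, 29],
    [3, 14, 31],
    [5, 19, 31],
    [7, 24, 31],
    [9, 29, 31],
    [11, 34, 31],
    [12, 39, 31],
    [12.6, 44.8, 31]
  ],
  "turn": [0, 0, 0, 0, 0, 0, 0, 0, 0, 0, 0, 0],
  "grip": [0, 0, 0, 0, 0, 0, 0, 0, 0, 0, 0, 0]
}}

```text
time_s: 21.02
position: [0.5868, 0.2844, 0.3534]
tcp_rot: [[-0.985, 0.172, -0.004], [0.172, 0.985, -0.002], [0.004, -0.002, -1.0]]
force: [0.3, -0.5, 0.6]
opening: 0.996
grasp_force: 0.0
```

Call:
{"op": "jog_arm", "data": {
  "delta_pos": [
    [0, 0, -3],
    [0, 0, -5.5],
    [0, 0, -6.2],
    [0, 0, -6.2],
    [0, 0, -6.2],
    [0, 0, -6.2],
    [0, 0, -6.2],
    [0, 0, -6.2],
    [0, 0, -6.2]
  ],
  "turn": [0, 0, 0, 0, 0, 0, 0, 0, 0],
  "grip": [0, 0, 0, 0.4, 0.5, 0.6, 0.8, 1, 1]
}}

```text
time_s: 22.15
position: [0.5867, 0.2834, 0.2943]
tcp_rot: [[-0.985, 0.171, 0.0], [0.171, 0.985, 0.0], [-0.0, 0.0, -1.0]]
force: [-0.8, 0.3, -0.6]
opening: 0.406
grasp_force: 0.0
```

Call:
{"op": "jog_arm", "data": {
  "delta_pos": [
    [0, 0, 0],
    [0, 0, 0],
    [0, 0, 0]
  ],
  "turn": [0, 0, 0],
  "grip": [1, 1, 1]
}}

```text
time_s: 22.52
position: [0.5872, 0.2858, 0.2943]
tcp_rot: [[-0.985, 0.171, 0.001], [0.171, 0.985, 0.005], [-0.001, 0.005, -1.0]]
force: [1.2, 4.7, -1.4]
opening: 0.328
grasp_force: 30.0
```

Call:
{"op": "jog_arm", "data": {
  "delta_pos": [
    [0, 0.2, 0],
    [0, 0.3, 0],
    [0, 0.3, 0],
    [0, 0.3, 0],
    [0, 0.3, 0],
    [0, 0.3, 0],
    [0, 0.3, 0],
    [0, 0.3, 0],
    [0, 0.3, 0],
    [0, 0.3, 0],
    [0, 0.3, 0]
  ],
  "turn": [-5, -14, -23, -32, -41, -50, -59, -68, -76, -82, -82],
  "grip": [1, 1, 1, 1, 1, 1, 1, 1, 1, 1, 1]
}}

```text
time_s: 23.9
position: [0.5873, 0.2857, 0.2943]
tcp_rot: [[0.032, 0.999, 0.001], [0.999, -0.032, -0.001], [-0.001, 0.001, -1.0]]
force: [1.1, -1.6, -0.2]
opening: 0.326
grasp_force: 30.0
```

```bash
python3 - <<'E'
from h import *
s=read_state();print(s["position"],s["force"],s["opening"],np.round(s["tcp_rot"],3)[:,1])
E
```

```text
[0.58729752 0.28569219 0.29425872] [ 1.0808291  -1.63766371 -0.19356065] 0.32574650894275115 [ 0.999 -0.032  0.001]
```

Call:
{"op": "jog_arm", "data": {
  "delta_pos": [
    [0, 0, 0],
    [0, 0, 0.5],
    [0, 0, 4],
    [0, 0, 6],
    [-2, -6, 6],
    [-4, -12, 6],
    [-6, -18, 6],
    [-8, -24, 6],
    [-10, -29, 4],
    [-12, -34, 0],
    [-12.5, -39, -5],
    [-13, -44, -10]
  ],
  "turn": [0, 0, 0, 0, 10, 20, 30, 40, 50, 60, 70, 80],
  "grip": [0.4, 0, 0, 0, 0, 0, 0, 0, 0, 0, 0, 0]
}}

```text
time_s: 25.4
position: [0.4603, -0.1282, 0.2205]
tcp_rot: [[-0.979, 0.203, 0.003], [0.203, 0.979, -0.001], [-0.003, -0.0, -1.0]]
force: [0.5, 0.1, -0.0]
opening: 1.001
grasp_force: 0.0
```

```bash
python3 - <<'E'
from h import *
np.set_printoptions(linewidth=250,suppress=True)
s=read_state();print(s["time_s"],s["position"],np.round(s["tcp_rot"],3)[:,1])
c=cap("top"); P=hookprof(c,np.array([.5873,.286]),3); print(P[:,1].astype(int).reshape(-1,24))
im=cv2.resize(c["color"][110:220,180:290],None,fx=5,fy=5,interpolation=cv2.INTER_CUBIC)
ww=cap("wrist")
def show(c,a):
  for r in rects(c,amin=a):
    if min(r[1][0][0],r[1][1][0])>.3 and min(r[1][0][1],r[1][1][1])>-.3: print(r)
show(ww,60); print("top");show(c,20)
cv2.imwrite("pics/t9.png",im)
E
```

```text
25.4 [ 0.4602646  -0.12824547  0.22045558] [ 0.203  0.979 -0.   ]
[[ 72  72  73  76  80  86  92  96  94  87  77  73  76  81  87  92  95  96  97  97  98 100 101 104]
 [107 111 115 117 118 119 119 119 119 116 108  96  92  98 105 109 111 111 111 111 111 109 106 102]
 [100  98  98 100  99  94  86  78  75  76  78  79  79  81  82  82  83  83  83  82  80  74  65  58]
 [ 57  63  68  71  72  73  74  74  72  70  72  76  75  73  73  73  72  75  80  83  84  85  85  87]
 [ 87  88  88  90  92  95 100 100  97  92  86  84  89  95  96  92  87  81  74  71  73  75  74  73]]
([[639.0, 322.0], [293.0, 322.0]], [[0.7411, 0.2639], [0.6458, -0.2108]], 0.4842, 4363.5)
([[502.6000061035156, 245.5], [509.29998779296875, 304.29998779296875]], [[0.5888, 0.0843], [0.6775, 0.0879]], 0.0888, 936.5)
([[294.8999938964844, 150.6999969482422], [298.20001220703125, 259.3999938964844]], [[0.4144, -0.1566], [0.5549, -0.1833]], 0.1431, 2301.5)
top
```

View pics/t9.png

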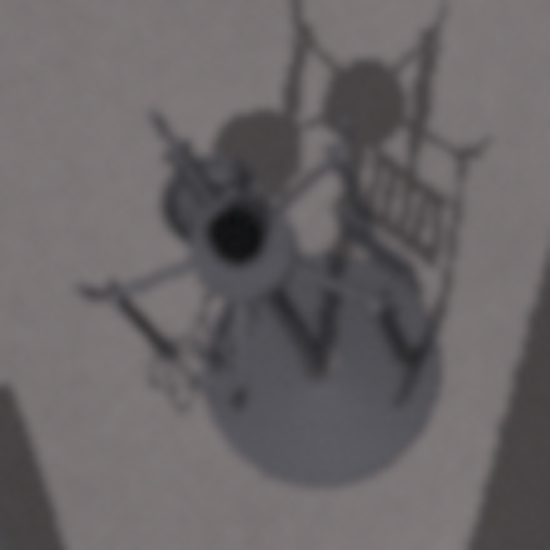

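Call:
{"op": "jog_arm", "data": {
  "delta_pos": [
    [1, 0, 0],
    [3, -1, -2],
    [5, -2, -4],
    [7, -2.5, -6],
    [7, -2.5, -8],
    [7, -2.5, -10],
    [7, -2.5, -12],
    [7, -2.5, -14],
    [7, -2.5, -14],
    [7, -2.5, -14],
    [7, -2.5, -14],
    [7, -2.5, -14]
  ],
  "turn": [-10, -20, -30, -40, -50, -60, -70, -80, -90, -100, -110, -120],
  "grip": [0, 0, 0, 0, 0, 0, 0, 0, 0, 0, 0, 0]
}}

```text
time_s: 27.0
position: [0.5314, -0.1511, 0.0817]
tcp_rot: [[0.675, 0.738, 0.002], [0.738, -0.675, -0.0], [0.001, 0.001, -1.0]]
force: [0.5, 0.8, -0.5]
opening: 1.001
grasp_force: 0.0
```

Call:
{"op": "jog_arm", "data": {
  "delta_pos": [
    [0, 0, 0],
    [0, 0, 0],
    [0, 0, 0],
    [0, 0, 0],
    [0, 0, 0],
    [0, 0, 0],
    [0, 0, 0]
  ],
  "turn": [-10, -20, -30, -40, -50, -59, -59],
  "grip": [0, 0, 0, 0, 0, 0, 0]
}}

```text
time_s: 27.88
position: [0.5313, -0.1513, 0.0815]
tcp_rot: [[0.982, -0.191, 0.002], [-0.191, -0.982, -0.0], [0.002, -0.0, -1.0]]
force: [-1.0, -0.4, 0.4]
opening: 1.003
grasp_force: 0.0
```

```bash
python3 - <<'E'
from h import *
s=read_state();print(s["time_s"],s["position"],np.round(s["tcp_rot"],3)[:,1])
c=cap("wrist")
for r in rects(c,amin=60):
    if min(r[1][0][0],r[1][1][0])>.3 and min(r[1][0][1],r[1][1][1])>-.3: print(r)
# ring: dark-ish thin structure ahead of the pack
g=cv2.cvtColor(c["color"],cv2.COLOR_BGR2GRAY); m=(g<150).astype(np.uint8); m[225:]=0
n,l,st,ce=cv2.connectedComponentsWithStats(m)
for i in range(1,n):
  if st[i,4]>30: print(st[i],ce[i],onz(c,*ce[i],.009), "hi",onz(c,st[i,0]+st[i,2]/2,st[i,1],.009))
cc=cv2.findContours(m,cv2.RETR_CCOMP,cv2.CHAIN_APPROX_NONE)
for k,h in zip(cc[0],cc[1][0]):
  if h[3]>=0 and cv2.contourArea(k)>40:
    u=k[:,0].mean(0); print("hole",u,cv2.contourArea(k),onz(c,*u,.009))
cv2.imwrite("pics/w3.png",c["color"])
t=cap("top"); print("tip",onz(t,227,190.4,.315), "axis proj hub", proj(t,np.array([.5873,.286,.344])),"exp tip",proj(t,np.array([.495,.286,.315])),"low",proj(t,np.array([.509,.286,.290])))
E
```

```text
27.875 [ 0.5312754  -0.15131112  0.08154472] [-0.191 -0.982 -0.   ]
([[138.39999389648438, 246.5], [133.1999969482422, 304.3999938964844]], [[0.5236, 0.0125], [0.4701, 0.0358]], 0.0584, 894.5)
([[354.29998779296875, 125.80000305175781], [351.8999938964844, 260.3999938964844]], [[0.5891, -0.1908], [0.475, -0.1695]], 0.1161, 5063.0)
([[339.29998779296875, 101.5], [331.3999938964844, 121.30000305175781]], [[0.6097, -0.1822], [0.596, -0.1734]], 0.0163, 83.5)
[    0     0   124   225 26469] [ 58.62189731 113.48056217] [0.64455785 0.04452942] hi [0.72190942 0.01003176]
[  185     0   246   225 26221] [315.88074444  71.29712826] [ 0.63615775 -0.16858903] hi [ 0.68659891 -0.1724737 ]
[ 598    0   42  109 3451] [621.6934222   44.05418719] [ 0.610331   -0.40631852] hi [ 0.64196124 -0.40318745]
hole [354.63829787 116.46808511] 175.5 [ 0.5961771  -0.19312673]
hole [352.37681159  66.        ] 243.5 [ 0.63450883 -0.19769815]
hole [297.32275132  69.95238095] 990.5 [ 0.63993153 -0.15432403]
hole [352.82677165  22.99212598] 866.5 [ 0.66471112 -0.20313302]
tip [0.49694585 0.2849117 ] axis proj hub [225.87409593 155.58900019] exp tip [226.57476896 191.09373564] low [228.37631598 188.04137341]
```

Call:
{"op": "jog_arm", "data": {
  "delta_pos": [
    [-0.7, -2.6, 0],
    [-0.7, -2.6, -5],
    [-0.7, -2.6, -9],
    [-0.7, -2.6, -11.7],
    [-0.7, -2.6, -11.7],
    [-0.7, -2.6, -11.7],
    [-0.7, -2.6, -11.7],
    [-0.7, -2.6, -11.7],
    [-0.7, -2.6, -11.7],
    [-0.7, -2.6, -11.7],
    [-0.7, -2.6, -11.7]
  ],
  "turn": [0, 0, 0, 0, 0, 0, 0, 0, 0, 0, 0],
  "grip": [0, 0, 0, 0, 0.2, 0.4, 0.6, 0.8, 1, 1, 1]
}}

```text
time_s: 29.35
position: [0.5231, -0.1779, -0.0364]
tcp_rot: [[0.981, -0.193, 0.0], [-0.193, -0.981, 0.0], [0.0, -0.0, -1.0]]
force: [-1.6, 0.1, 1.6]
opening: 0.407
grasp_force: 30.0
```

Call:
{"op": "jog_arm", "data": {
  "delta_pos": [
    [0, 0, 1],
    [0, 0, 4],
    [0, 0, 9],
    [0, 0, 14],
    [0, 0, 19],
    [0, 0, 24],
    [0, 0, 29],
    [-1, 3, 33],
    [-3, 7, 34],
    [-5, 12, 34],
    [-7, 17, 34],
    [-9, 22, 34]
  ],
  "turn": [0, 0, 0, 0, 0, 0, 0, 0, 2, 5, 8, 11],
  "grip": [1, 1, 1, 1, 1, 1, 1, 1, 1, 1, 1, 1]
}}

```text
time_s: 30.85
position: [0.4315, 0.0436, 0.3036]
tcp_rot: [[1.0, -0.001, -0.0], [-0.001, -1.0, 0.0], [-0.0, -0.0, -1.0]]
force: [1.3, 1.0, -1.9]
opening: 0.413
grasp_force: 30.0
```

Call:
{"op": "jog_arm", "data": {
  "delta_pos": [
    [-1, 5, 0],
    [-2, 10, 0],
    [-4, 15, 0],
    [-5, 20, 0],
    [-5.2, 23, 0],
    [-5.2, 24.3, 0],
    [-5.2, 24.3, 0],
    [-5.2, 24.3, 0]
  ],
  "turn": [0, 0, 0, 0, 0, 0, 0, 0],
  "grip": [1, 1, 1, 1, 1, 1, 1, 1]
}}

```text
time_s: 31.85
position: [0.3811, 0.2839, 0.3034]
tcp_rot: [[1.0, -0.003, -0.0], [-0.003, -1.0, -0.001], [-0.0, 0.001, -1.0]]
force: [0.5, -0.1, -1.0]
opening: 0.409
grasp_force: 30.0
```

```bash
cat > m.py <<'E'
from h import *
np.set_printoptions(linewidth=250,suppress=True)
s=read_state();p=np.array(s["position"]);print(s["time_s"],p,np.round(s["tcp_rot"],3)[:,1],s["opening"],s["force"])
c=cap("wrist"); R=np.array(s["tcp_rot"])
ring=np.r_[p[:2]+R[:2,0]*.1137,p[2]+.0454]
print("expected ring",ring,proj(c,ring),"tip",proj(c,np.array([.495,.286,.315])),"low",proj(c,np.array([.509,.286,.29])))
g=cv2.cvtColor(c["color"],cv2.COLOR_BGR2GRAY)
cv2.imwrite("pics/w4.png",c["color"])
sc=cap("scene"); print("scene ring",proj(sc,ring),"tip",proj(sc,np.array([.495,.286,.315])))
cv2.imwrite("pics/s5.png",cv2.resize(sc["color"][110:250,300:460],None,fx=5,fy=5,interpolation=cv2.INTER_CUBIC)[:600])
E
python3 m.py; python3 - <<'E'
import cv2,numpy as np
g=cv2.cvtColor(cv2.imread("pics/w4.png"),cv2.COLOR_BGR2GRAY)
np.set_printoptions(linewidth=300)
for v in range(0,110,3): print(v,''.join('#' if x<50 else '+' if x<90 else '-' if x<130 else ' ' for x in g[v,270:380]))
E
```

```text
31.85 [0.38110389 0.28388858 0.3033533 ] [-0.003 -1.     0.001] 0.40879455784388485 [ 0.52010608 -0.08919796 -0.99292031]
expected ring [0.4948034  0.28355858 0.3487533 ] [319.44070838  11.27135737] tip [315.07181541  31.66101173] low [315.59202252  17.12773503]
scene ring [387.32644356 137.31721827] tip [386.92783654 145.80542502]
0 -         --------------------------------------+++++++-----------------------------+-----------------------  
3          -----------                ------------+++++++-----------------------------+-----------------------  
6       --------------                ------------+++++++----------------------------------------------------   
9 --         ---------                   ---------++++++---------------------------------------      -----     -
12 -----       ---------                  ---------++++++--------------------------------------     -------------
15  ----    --  ---------                 ---------++++++-- ----------------------------------       ----------++
18   -------     ---------                ----------++++--  --------------------------
[... 2733 characters left out ...]
++++++++++++-                 
93            -----------------------------------           ------------------------+++-+++++++-                 
96            ----------------------------------              -----------------------++++++++++-                 
99             -------------------------------                 -----------------------+++++++++-                 
102             ------------------------------                   -----------------------+++++++--                 
105             -----------------------------                      -----------------------+++++--                 
108             ---------------------------                        ------------------------++++--
```

Call:
{"op": "jog_arm", "data": {
  "delta_pos": [
    [0.2, 0, -1.5],
    [0.2, 0, -3],
    [0.3, 0, -4],
    [0.4, 0, -4.8],
    [0.5, 0, -5.2],
    [0.5, 0, -5.2]
  ],
  "turn": [0, 0, 0, 0, 0, 0],
  "grip": [1, 1, 1, 1, 1, 1]
}}

```text
time_s: 32.7
position: [0.3863, 0.2851, 0.2514]
tcp_rot: [[1.0, -0.002, 0.0], [-0.002, -1.0, -0.0], [0.0, 0.0, -1.0]]
force: [0.0, -0.6, -2.6]
opening: 0.41
grasp_force: 30.0
```

```bash
python3 m.py; python3 - <<'E'
import cv2,numpy as np
g=cv2.cvtColor(cv2.imread("pics/w4.png"),cv2.COLOR_BGR2GRAY)
for v in range(0,70,3): print(v,''.join('#' if x<60 else '+' if x<90 else '-' if x<130 else ' ' for x in g[v,265:375]))
E
```

```text
32.7 [0.38628603 0.28507673 0.25142706] [-0.002 -1.     0.   ] 0.41001075096397704 [ 0.04330022 -0.6363504  -2.62563885]
expected ring [0.49998584 0.28486834 0.29682706] [319.29333782  11.30176407] tip [316.17264993  10.188914  ] low [316.79623612  -6.13743429]
scene ring [386.92641723 151.41769328] tip [386.92783654 145.80542502]
0 +++-----------------------           ------------------++++++---------------------------++--------------------
3   -----------------------            ------------------++++++-  -------------------------+--------------------
6  --+---------------------            ------------------++++++-- ----------------------------------------------
9  ------------------------------------------------------+++++--  ---------------------------------+------------
12 -     -----------------------------------+------------+++++--   ----------------------------------------------
15        -------   ------------------------++++-------+++--     ------------------------------------------------
18        -------     ---------        -------++++++++++--- ---------------------------
[... 1247 characters left out ...]
-------------------------------- 
54                                             --++++++++++++++++++++++---------------------------------------   
57                                             ---++++++++++++++++++++--------------------------------------     
60                                            ----+++++++++++++++++++-------------------------------------       
63                                           --------+++++++++++++++----------------------------------           
66                                          -------------++++++-------------------------------------             
69                                         -----------------------------------------------------
```

```bash
python3 - <<'E'
from h import *
c=cap("scene"); p=np.array([.1914,.5942]); y=np.array([.307,.952])
for z in (.183,.222,.253,.292): print(z,[proj(c,np.r_[p+y*a,z]).round(1).tolist() for a in (-.05,0,.05,-.095,.095)])
g=cv2.cvtColor(cv2.imread("pics/scene0.png"),cv2.COLOR_BGR2GRAY)
for v in range(58,104): print(v,''.join('#' if x<45 else '+' if x<70 else '-' if x<110 else ' ' for x in g[v,378:448]))
E
```

```text
0.183 [[394.7, 104.2], [407.3, 102.9], [419.7, 101.6], [383.4, 105.4], [430.9, 100.4]]
0.222 [[395.9, 95.6], [408.6, 94.3], [421.3, 93.0], [384.3, 96.8], [432.6, 91.8]]
0.253 [[396.8, 88.6], [409.7, 87.3], [422.5, 86.0], [385.1, 89.8], [434.0, 84.8]]
0.292 [[398.0, 79.5], [411.1, 78.2], [424.2, 76.9], [386.1, 80.7], [435.8, 75.7]]
58 ++++++++++++-++-----++########################++++++++++++++++++++++++
59 ++++++++++++++------+########################+++++++++++++++++++++++++
60 -+-+-+++++++++-----++########################+++++++++++++++++++++++++
61 +-+---++++++++------+#######################++++++++####++++++++++++++
62 -------+++++++------+#######################++++++########++++++++++++
63 ------++++++-+++----+#########################+###########++++++++++++
64 ------++++++++++---++######################################+++++++++++
65 ------++++++++++++++########################################++++++++++
66 -------+#######++++#########################################++++++++++
67 -    --+#######################################+#############+++++++++
68      --+################
[... 1940 characters left out ...]
--++++------------------++++++
95 -----------------+##++---------------------++--------------------+++++
96 -----------------+++++---------------------------------------------+++
97 ------------------+++----------------------------------------------+++
98 ---------------------------------------------------------------------+
99 ----------------------------------------------------------------------
100 ----------------------------------------------------------------------
101 ----------------------------------------------------------------------
102 ----------------------------------------------------------------------
103 ----------------------------------------------------------------------
```

Call:
{"op": "jog_arm", "data": {
  "delta_pos": [
    [-0.2, 0, -1.2],
    [-0.3, 0, -2.4],
    [-0.1, 0, -3.5],
    [0.3, 0, -4.6],
    [0.7, 0, -5.7],
    [1.2, 0, -6.7],
    [1.2, 0, -6.7]
  ],
  "turn": [0, 0, 0, 0, 0, 0, 0],
  "grip": [1, 1, 1, 1, 1, 1, 1]
}}

```text
time_s: 33.72
position: [0.3981, 0.2849, 0.1834]
tcp_rot: [[1.0, -0.002, -0.002], [-0.002, -1.0, -0.001], [-0.002, 0.001, -1.0]]
force: [-0.3, -0.8, -1.4]
opening: 0.409
grasp_force: 30.0
```

```bash
cat > sc.py <<'E'
from h import *
s=read_state();p=np.array(s["position"]);print(s["time_s"],p,s["opening"],np.round(s["force"],1))
c=cap("scene"); g=c["color"]; m=wood(g)
G=np.array([p[0],p[1],p[2]+.0454]); print("grip",proj(c,G),"hook",proj(c,np.array([.510,.285,.290])))
for a in (20,30,40,50,70,90):
    d=np.array([np.cos(np.radians(a)),0,np.sin(np.radians(a))]); print(a,"tail",proj(c,G-d*.1135).round(1),"corner",proj(c,G+d*.085).round(1))
sub=m[110:260,300:440]; ys,xs=np.nonzero(sub)
n,l,st,ce=cv2.connectedComponentsWithStats(sub)
for i in range(1,n):
    if st[i,4]>8: print(st[i]+[300,110,0,0,0])
h=cv2.cvtColor(g,cv2.COLOR_BGR2HSV)
for v in range(120,240,2): print(v,''.join('W' if m[v,u] else ('#' if h[v,u,2]<60 else '+' if h[v,u,2]<100 else '-' if h[v,u,2]<125 else ' ') for u in range(335,430)))
E
python3 sc.py
```

```text
33.725 [0.39809083 0.28485346 0.18343594] 0.40878667890539694 [-0.3 -0.8 -1.4]
grip [367.85130534 149.21495367] hook [388.5473707  154.99900525]
20 tail [351.1 140.1] corner [381.8 156.8]
30 tail [352.  145.4] corner [381.1 152.4]
40 tail [353.4 150.8] corner [380.  147.9]
50 tail [355.3 156.1] corner [378.5 143.4]
70 tail [359.9 166. ] corner [374.5 135.1]
90 tail [365.6 174.2] corner [369.7 128.7]
[366 146   9   4  23]
120 ++++++++++++++++++--      -+######################################+++++++++++++++++++++++++++++
122 ++----++++++++++++++---+++########################################+++++++++++++++++++++++++++++
124       -++##++++++#################################################+++++++++----++++++++++++++++
126     -+###############################################++###########++++++---     ---++++++++++++
128    -+######################++++######################++++#######++++++--   ----    ---+++++++++
130     -+######################++##################################+++--    ----------     ---++++
132      -+###########################++++++###############++++++##++--   -
[... 4616 characters left out ...]
+++++---
226         -+++++++++++++++++++++++++++++++++++++++++++++++++++++++++++++++++++++++-  -++++--++++-
228          --+++++++++++++++++++++++++++++++++++++++++++++++++++++++++++++++++++++-   --+++++++++
230            --++++++++++++++++++++++++++++++++++++++++++++++++++++++++++++++++++++-      --+++++
232              -++++++++++++++++++++++++++++++++++++++++++++++++++++++++++++++++++++-  -         
234               -+++++++++++++++++++++++++++++++++++++++++++++++++++++++++++++++++++-            
236                 -++++++++++++++++++++++++++++++++++++++++++++++++++++++++---++++++-            
238                   -++++++++++++++++++++++++++++++++++++++++++++++++++++++--------+-   -
```

```bash
python3 - <<'E'
from h import *
s=read_state();p=np.array(s["position"]); c=cap("wrist"); im=c["color"]; g=cv2.cvtColor(im,cv2.COLOR_BGR2GRAY); m=wood(im)
G=p+[0,0,.0454]
for a in (0,20,30,40):
    d=np.array([np.cos(np.radians(a)),0,np.sin(np.radians(a))]); n=np.array([-d[2],0,d[0]]); print(a,"ring",proj(c,G+d*.1137).round(),"corner rivet",proj(c,G+d*.0917+n*.014).round(),"tail",proj(c,G-d*.1135).round())
for v in range(0,240,6): print(v,''.join('W' if m[v,u] else ('#' if g[v,u]<60 else '+' if g[v,u]<90 else '-' if g[v,u]<130 else ' ') for u in range(220,420,2)))
E
```

```text
0 ring [319.  11.] corner rivet [319.  60.] tail [320. 427.]
20 ring [318.  -5.] corner rivet [318.  77.] tail [320. 370.]
30 ring [318.   5.] corner rivet [318. 104.] tail [320. 344.]
40 ring [318.  35.] corner rivet [318. 145.] tail [320. 319.]
0        --     ---+-+-------------------------  ++++++- --------------------+-----+--------++++++-   
6          ------  -----------------------------   ---  --------------------+-----+--------+++++-     
12           --+    --------------------------------------------------------+-----+--------++++-       
18              -+- --------------     ------------------------------------------+--------++++-        
24                  ----------------    ---------------------------------------++--------++--          
30                    -------+----------------------------------------------++------------             
36                      --------+----------------------------------------++--------------              
42                      ---        -----------------------------------++---------------                
48                     
[... 2627 characters left out ...]
WWWWWWWWWWWWWWWWWWWWWWWWWWWWWWWWWWWWWWWWWWW###+#+++++#####++----------
204                              -WWWWWWWWWWWWWWWWWWWWWWWWWWWWWWWWWWWWWWWWWWW#######+++-----------------
210                               WWWWWWWWWWWWWWWWWWWWWWWWWWWWWWWWWWWWWWWWWW+++-------------------------
216                               WWWWWWWWWWWWWWWWWWWWWWWWWWWWWWWWWWWWWWWWWW----------------------------
222                               -WWWWWWWWWWWWWWWWWWWWWWWWWWWWWWWWWWWWWWWW+----------------------------
228                                WWWWWWWWWWWWWWWWWWWWWWWWWWWWWWWWWWWWWWWW-----------------------------
234 +++++++++++                -   -WWWWWWWWWWWWWWWWWWWWWWWWWWWWWWWWWWWWWW+-+##+--------------+#########
```

Call:
{"op": "jog_arm", "data": {
  "delta_pos": [
    [0.4, 0, -0.7],
    [0.8, 0, -1.3],
    [1.3, 0, -1.9],
    [1.7, 0, -2.3],
    [2.1, 0, -2.7],
    [2.5, 0, -3.2],
    [2.5, 0, -3.2]
  ],
  "turn": [0, 0, 0, 0, 0, 0, 0],
  "grip": [1, 1, 1, 1, 1, 1, 1]
}}

```text
time_s: 34.7
position: [0.4239, 0.2851, 0.1523]
tcp_rot: [[1.0, -0.002, 0.001], [-0.002, -1.0, 0.0], [0.001, -0.0, -1.0]]
force: [-0.6, -0.2, 0.8]
opening: 0.407
grasp_force: 30.0
```

```bash
cat > wr.py <<'E'
from h import *
s=read_state();p=np.array(s["position"]); c=cap("wrist"); im=c["color"]; g=cv2.cvtColor(im,cv2.COLOR_BGR2GRAY); m=wood(im)
print(s["time_s"],p,np.round(s["force"],1),s["opening"],s["grasp_force"])
G=p+[0,0,.0454]
for a in (30,40,45,50,55):
    d=np.array([np.cos(np.radians(a)),0,np.sin(np.radians(a))]); n=np.array([-d[2],0,d[0]]); print(a,"ring",proj(c,G+d*.1137).round(),"corner rivet",proj(c,G+d*.0917+n*.014).round())
for v in range(0,264,6): print(v,''.join('W' if m[v,u] else ('#' if g[v,u]<60 else '+' if g[v,u]<90 else '-' if g[v,u]<130 else ' ') for u in range(220,420,2)))
E
python3 wr.py
```

```text
34.7 [0.42388621 0.28514735 0.1522704 ] [-0.6 -0.2  0.8] 0.40680225325748737 29.999981245491654
30 ring [318.   5.] corner rivet [318. 103.]
40 ring [317.  35.] corner rivet [318. 144.]
45 ring [317.  59.] corner rivet [318. 170.]
50 ring [317.  91.] corner rivet [318. 200.]
55 ring [317. 131.] corner rivet [318. 232.]
0     -++----------++++++------------++-------------+++++----------------------+++++++++---------   -+
6      ----------++++++--------------++-------------++++--------------------------+++++++--------- -++
12       -------+++++-----------------++-------------++++- --------------------------+++++++-----+-++++
18      -------++++-------------------+--------------++++- ----------------------------++++++++++++++++
24  --  --------+++-------------------+--------------++-   ----------------------------++++++-----++++-
30     +--------+++-------------------+--------------+----------------------------------++++------++++-
36      --------+++-----------       -+--------------+----------------------------------++++------++-  
42      --------++-----------        ----------------
[... 3121 characters left out ...]
WWWW++WWWWWWWWWWWWWWWWWWWWWWWWWWWWWWWWWWWWWWW++#########+#+#+++++###++
228                            -WWWWWWWWWWWWWWWWWWWWWWWWWWWWWWWWWWWWWWWWWWWWWW+################++-------
234 +-+++++++++                -WWWWWWWWWWWWWWWWWWWWWWWWWWWWWWWWWWWWWWWWWWWWWW#########++-----+#########
240 ###########-            -####WWWWWWWWWWWWWWWWWWWWWWWWWWWWWWWWWWWWWWWWWWWW####+-----------+##########
246 ########++#+           +######WWWWWWWWWWWWWWWWWWWWWWWWWWWWWWWWWWWWWWWWWW#######----------+##W#######
252 ######WWWWW+         -#########WWWWWWWWWWWWWWWWWWWWWWWWWWWWWWWWWWWWWWWW##########--------+WWWWWW####
258 #####WWWWWWW      -#############WWWWWWWWWWWWWWWWWWWWWWWWWWWWWWWWWWWWWW##############-----WWWWWWWW###
```

Call:
{"op": "jog_arm", "data": {
  "delta_pos": [
    [0.3, 0, -0.2],
    [0.6, 0, -0.5],
    [0.9, 0, -0.7],
    [1.1, 0, -0.8],
    [1.3, 0, -0.9],
    [1.3, 0, -0.9]
  ],
  "turn": [0, 0, 0, 0, 0, 0],
  "grip": [1, 1, 1, 1, 1, 1]
}}

```text
time_s: 35.5
position: [0.4363, 0.2851, 0.1434]
tcp_rot: [[1.0, -0.002, 0.0], [-0.002, -1.0, 0.0], [0.0, -0.0, -1.0]]
force: [-0.8, 0.4, -0.4]
opening: 0.411
grasp_force: 30.0
```

Call:
{"op": "jog_arm", "data": {
  "delta_pos": [
    [0.3, 0, -0.2],
    [0.6, 0, -0.4],
    [0.8, 0, -0.5],
    [1.0, 0, -0.6],
    [1.0, 0, -0.6]
  ],
  "turn": [0, 0, 0, 0, 0],
  "grip": [1, 1, 1, 1, 1]
}}

```text
time_s: 36.12
position: [0.4463, 0.2851, 0.1374]
tcp_rot: [[1.0, -0.002, 0.0], [-0.002, -1.0, 0.0], [0.0, -0.0, -1.0]]
force: [-1.2, 0.8, -0.3]
opening: 0.411
grasp_force: 30.0
```

```bash
python3 wr.py | head -7; python3 - <<'E'
from h import *
c=cap("wrist"); im=c["color"]; g=cv2.cvtColor(im,cv2.COLOR_BGR2GRAY); m=wood(im)
for v in range(150,330,6): print(v,''.join('W' if m[v,u] else ('#' if g[v,u]<60 else '+' if g[v,u]<90 else '-' if g[v,u]<130 else ' ') for u in range(220,420,2)))
E
```

```text
36.125 [0.44634353 0.28509665 0.13739688] [-1.2  0.8 -0.3] 0.41106549133372017 29.999913945794106
30 ring [318.   5.] corner rivet [318. 103.]
40 ring [317.  35.] corner rivet [318. 144.]
45 ring [317.  60.] corner rivet [318. 171.]
50 ring [317.  92.] corner rivet [318. 200.]
55 ring [317. 132.] corner rivet [318. 232.]
0           --------------------+++------------------+++++------------------------------------        
150 ---------------                 -------------------+---------+-                      -++-----++-----
156    ----------------              ------------------+---------+-                ----++-------------  
162        --------------------     -----------------------------+-         -----------------------     
168           -------------------------------------------------------------------------------+-         
174                  --------------------------------------------------------------------               
180                   WWWWW---------------------------------------------------++WWWWWWW-                
186                  -WWWWWWWWWWWWW---------
[... 1775 characters left out ...]
---------------+++++++#++########+######+#++#+#++####+#########+WWWW##
294 ####WWWWWWWW##########+++++++----------------+++++-          ---------+###################WWWWWWWW##
300 #####WWWWWW##########++++++++++--------------+++++-          ----------+###################WWWWWW###
306 #####################+++++++++---------------+++++-           ---------+############################
312 ####################++++++++----------------++++++-           ----------############################
318 ###################+++++++++++-------------+++++++-           ----------+####################WWWWWWW
324 WWWWWWWWWWWWWWWWWWW++++++++-+++-----------+-+++++++WWWWWWWWWWWWWWWWWWWWWWWWWWWWWWWWWWWWWWWWWWWWWWWWW
```

Call:
{"op": "jog_arm", "data": {
  "delta_pos": [
    [0, 0, 0],
    [0, 0, 0],
    [0, 0, 0]
  ],
  "turn": [0, 0, 0],
  "grip": [0.6, 0.595, 0.592]
}}

```text
time_s: 36.6
position: [0.4462, 0.2851, 0.1375]
tcp_rot: [[1.0, -0.002, 0.0], [-0.002, -1.0, 0.0], [0.0, -0.0, -1.0]]
force: [-0.9, 1.5, 0.4]
opening: 0.413
grasp_force: 30.0
```

Call:
{"op": "jog_arm", "data": {
  "delta_pos": [
    [0, 0, 0],
    [0, 0, 0]
  ],
  "turn": [0, 0],
  "grip": [0.589, 0.587]
}}

```text
time_s: 36.85
position: [0.4463, 0.2851, 0.1375]
tcp_rot: [[1.0, -0.002, 0.0], [-0.002, -1.0, 0.0], [0.0, -0.0, -1.0]]
force: [0.5, 0.6, -1.3]
opening: 0.41
grasp_force: 2.3
```

Call:
{"op": "jog_arm", "data": {
  "delta_pos": [
    [0, 0, 0],
    [0, 0, 0],
    [0, 0, 0],
    [0, 0, 0]
  ],
  "turn": [0, 0, 0, 0],
  "grip": [0.587, 0.586, 0.585, 0.585]
}}

```text
time_s: 37.35
position: [0.4461, 0.2851, 0.1376]
tcp_rot: [[1.0, -0.002, 0.0], [-0.002, -1.0, 0.0], [0.0, -0.0, -1.0]]
force: [-0.8, 0.6, -0.2]
opening: 0.416
grasp_force: 0.0
```

```bash
python3 - <<'E'
from h import *
s=read_state(); print(s["opening"],s["grasp_force"],s["force"])
c=cap("wrist"); im=c["color"]; g=cv2.cvtColor(im,cv2.COLOR_BGR2GRAY); m=wood(im)
for v in range(150,330,9): print(v,''.join('W' if m[v,u] else ('#' if g[v,u]<60 else '+' if g[v,u]<90 else '-' if g[v,u]<130 else ' ') for u in range(220,420,3)))
E
sed -i 's/range(120,240,2)/range(120,240,3)/' sc.py; python3 sc.py
```

```text
0.41578993903515393 0.0 [-0.83747497  0.57853667 -0.15563607]
150 -------------------------------------------------+--               
159 ----------------------------------+++++-                           
168                      -------------++++--                           
177                      --------------                                
186                      -------------                                 
195                      -------------                                 
204                      -------------                                 
213                     --------------                                 
222                     -------------+                                 
231                     -------------+                             -+##
240 #######-        -#+--------------+           -######  --+##########
249 ####+WW+       ###+--------------+           +########++++++#WWW###
258 ###WWWWW    +####+--------------++    -+####+############---WWWWW##
267 ###WW++++++++++++++-------------+++++++++++++++++++++++++++++++WWW#
276 ##WWW++++++++++++++-------
[... 4116 characters left out ...]
++++++++
219       -+++++++++++++++++++++++++++++++++++++++++-----++++++++++++----++--          -+++++++++++
222         --+++++++++++++++++++++++++++++++++++++++++-++++++++++++++++++++++++-     -++++++++++--
225            --+++++++++++++++++++++++++++++++++++++++++++++++++++++++++++++++++--   -++++-++++--
228               --++++++++++++++++++++++++++++++++++++++++++++++++++++++++++++++++-   --+++++++++
231                 --++++++++++++++++++++++++++++++++++++++++++++++++++++++++++++++++-        ----
234                    --++++++++++++++++++++++++++++++++++++++++++++++++++++++++++++++-           
237                       -++++++++++++++++++++++++++++++++++++++++++++++++++++++++++++++--
```

Call:
{"op": "jog_arm", "data": {
  "delta_pos": [
    [-2, 0, 0],
    [-5, 0, 0.3],
    [-7, 0, 2],
    [-7, 0, 5],
    [-7, -4, 8],
    [-7, -8, 10],
    [-7, -12, 10],
    [-7, -16, 10],
    [-7, -20, 10],
    [-7, -25, 10],
    [-7, -30, 10],
    [-7, -35, 10]
  ],
  "turn": [0, 0, 0, 0, 0, 0, 0, 0, 0, 0, 0, 0],
  "grip": [0.5, 0.5, 0.5, 0.5, 0.5, 0.5, 0.5, 0.5, 0.5, 0.5, 0.5, 0.5]
}}

```text
time_s: 38.95
position: [0.376, -0.0665, 0.2378]
tcp_rot: [[1.0, -0.002, 0.001], [-0.002, -1.0, -0.0], [0.001, 0.0, -1.0]]
force: [0.3, -0.3, 1.1]
opening: 0.499
grasp_force: 0.0
```

Call:
{"op": "jog_arm", "data": {
  "delta_pos": [
    [0, 0, 0],
    [0, 0, 0],
    [0, 0, 0],
    [0, 0, 0],
    [0, 0, 0],
    [0, 0, 0],
    [0, 0, 0],
    [0, 0, 0],
    [0, 0, 0],
    [0, 0, 0],
    [0, 0, 0],
    [0, 0, 0]
  ],
  "turn": [0, 0, 0, 0, 0, 0, 0, 0, 0, 0, 0, 0],
  "grip": [0.5, 0.5, 0.5, 0.5, 0.5, 0.5, 0.5, 0.5, 0.5, 0.5, 0.5, 0.5]
}}

```text
time_s: 40.45
position: [0.3761, -0.0649, 0.2375]
tcp_rot: [[1.0, -0.002, -0.0], [-0.002, -1.0, 0.0], [-0.0, -0.0, -1.0]]
force: [-0.1, -0.4, 0.1]
opening: 0.498
grasp_force: 0.0
```

```bash
python3 - <<'E'
from h import *
s=read_state();print(s["time_s"],s["position"])
def seg(n,box):
    c=cap(n); m=wood(c["color"]); u0,v0,u1,v1=box; ys,xs=np.nonzero(m[v0:v1,u0:u1]); 
    return (len(xs),xs.min()+u0,xs.max()+u0,ys.min()+v0,ys.max()+v0,round(xs.mean()+u0,2),round(ys.mean()+v0,2))
for i in range(4): print(seg("scene",(360,150,420,225)))
c=cap("scene")
for x in (.495,.509,.52): print(x,[proj(c,np.array([x,.285,z])).round(1).tolist() for z in (.255,.16,.055)])
t=cap("top"); P=hookprof(t,np.array([.5873,.286]),3); print(P[:,1].astype(int).reshape(-1,24))
m=wood(c["color"]);h=cv2.cvtColor(c["color"],cv2.COLOR_BGR2GRAY)
for v in range(140,220,3): print(v,''.join('W' if m[v,u] else ('#' if h[v,u]<60 else '+' if h[v,u]<90 else '-' if h[v,u]<115 else ' ') for u in range(365,425)))
E
```

```text
40.45 [ 0.3760906  -0.06493943  0.23746325]
(27, np.int64(385), np.int64(392), np.int64(165), np.int64(206), np.float64(388.63), np.float64(176.59))
(14, np.int64(386), np.int64(390), np.int64(166), np.int64(203), np.float64(388.29), np.float64(180.71))
(20, np.int64(386), np.int64(392), np.int64(166), np.int64(206), np.float64(388.55), np.float64(184.35))
(21, np.int64(385), np.int64(392), np.int64(166), np.int64(209), np.float64(388.81), np.float64(185.95))
0.495 [[384.8, 160.6], [382.0, 182.3], [379.2, 204.0]]
0.509 [[387.2, 163.3], [384.3, 184.9], [381.4, 206.7]]
0.52 [[389.2, 165.4], [386.2, 187.0], [383.2, 208.8]]
[[ 69  69  70  72  77  82  88  91  90  83  74  69  72  77  83  88  91  92
   92  93  94  95  97  99]
 [103 106 109 112 113 114 114 114 114 111 103  91  88  94 100 104 106 106
  106 106 106 104 102  98]
 [ 95  93  94  95  94  90  82  75  71  71  72  73  73  71  68  67  68  68
   69  72  71  61  50  43]
 [ 43  48  52  54  56  57  58  59  57  57  63  70  67  62  60  59  60  65
   71  75  77  78  79  81]
 [ 83  84  84  86  88  91  95  95  92  87  82  80  85  91  91  88  8
[... 1088 characters left out ...]
--      -+######+++-   -++++++---++++++++++++-----
191           --      ++#######++-   ++++++-     -++++++++++++++
194          --      -+########+-   -+++++-     --   -++++++++++
197          --      -+########+-   -++++-           --     --++
200          --      -+#######++-  -+++++-           -        -+
203         --       ++#######+-   -+++++-                    - 
206         --      -+#######++-  -+++++-                    -- 
209         -       -++######++-  -++++-      ----          --  
212        --       -+++++###++- -+++++-                   --   
215        -++      -------+++---++++++-                   -++++
218        -+++-----------------++++++------             -++++++
```

Call:
{"op": "jog_arm", "data": {
  "delta_pos": [
    [0, 0, 0],
    [0, 0, 0],
    [0, 0, 0],
    [0, 0, 0],
    [0, 0, 0],
    [0, 0, 0],
    [0, 0, 0],
    [0, 0, 0],
    [0, 0, 0],
    [0, 0, 0],
    [0, 0, 0],
    [0, 0, 0]
  ],
  "turn": [0, 0, 0, 0, 0, 0, 0, 0, 0, 0, 0, 0],
  "grip": [0.5, 0.5, 0.5, 0.5, 0.5, 0.5, 0.5, 0.5, 0.5, 0.5, 0.5, 0.5]
}}

```text
time_s: 42.25
position: [0.3761, -0.0649, 0.2375]
tcp_rot: [[1.0, -0.002, -0.0], [-0.002, -1.0, 0.0], [-0.0, -0.0, -1.0]]
force: [0.1, -0.3, -0.1]
opening: 0.496
grasp_force: 0.0
```

```bash
python3 - <<'E'
from h import *
a=[cv2.GaussianBlur(cap("scene")["color"][150:225,370:410],(5,5),0).astype(int) for _ in range(6)]
print([int(abs(x-a[0]).max()) for x in a[1:]])
print(hand_in())
E
```

```text
[38, 65, 73, 84, 95]
the job is handed in; nothing more can be done
None
```

The job is handed in at about 42 s of the 72 s: the trivet is folded and hanging by its ring on the front-facing hook, and the gripper is clear of it, but the last pictures before hand-in showed it still moving slightly, and no verdict came back.

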